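# Clamp a statuette's marble base with a butterfly cam knob

### The arm

A 6-joint arm with a two-finger parallel gripper is mounted at the origin on the work surface. World frame = base frame: x ahead of the robot, y to its left, z up, the work surface at z = 0. Lengths are in mm, angles in degrees, forces in N, time in s.
With the tool pointing down it reaches from about 300 to 850 mm from the base axis. Payload 4.2 kg.
Tool frame: the origin (TCP) lies at the very end of the fingers, on their centre line; the grasp point (between the pads) lies 19 mm behind it (env.grip_depth is the distance from the TCP to the grasp point, in mm); y points along the fingers, z is the direction in which the jaws open and shut, and the axes are right-handed (so a half turn about y gives the same grasp; the last joint's range is limited). The gripper opens to 91 mm and grips with 3 to 60 N. Pads are 32 mm wide; open, the fingers measure 118 mm over their backs; the gripper's body (76 mm by 178 mm) begins 60 mm behind the grasp point.
Start: joints at [65.031, 18.312, 89.639, -0, 72.044, -1.146], TCP at [232.259, 526.022, 213.976] pointing down, gripper open.
Joint ranges: [-177.97, 177.97], [-48.28, 115.42], [12.27, 149.76], [-77.06, 257.06], [2.81, 150.46], [-146.56, 146.56]. Speed limits (degrees/s): [147.25, 147.25, 180, 180, 180, 180].

### API

Orientations are given as [roll, pitch, yaw] about the fixed x, y, z axes, in that order (R = Rz(yaw) Ry(pitch) Rx(roll)).
In Python, from workcell import state, imaging, job, env gives the robot as it stands.
- The arm moves only by the shell command python3 -m pendant 'ROWS' [FORCE]. ROWS is JSON, a list of rows, each an object with "delta_pos": the shift along the tool's x, y, z in cm, a list of three; "twist": the turn, a rotation vector about the tool's x, y, z in degrees, a list of three; "grip": the opening in per cent of the stroke, from 0 (shut) to 100 (fully open). In form: [{"delta_pos": [tx, ty, tz], "twist": [wx, wy, wz], "grip": grip}, ...]. A call has exactly 5 rows; each row is the pose to reach, as a shift and turn from the pose commanded when the call began, along the tool's axes at that moment; what a row does not reach only later rows make up. A row lasts 1/10 s, in which the tool goes at most 50 mm and 8.59 degrees, less where a joint would pass 70% of its speed; a pose out of reach is approached as far as the arm can. A call with a gripper value outside its range is refused whole. The fingers move at their own pace and stop on an object; FORCE is the grip in N (left out, the last holds). Time passes only in rows, so rows that repeat a pose let the fingers close, or fill a call up. It gives the time, the measured TCP pose, the force and the opening at its end, in the units of the state.
- state(): the state, without advancing time (a new reading comes with each control period).
- imaging.grab_frame(name): name is "side" or "top"; returns (picture, depth): 400x640x3 uint8, red, green, blue; 400x640 float32, mm along the optical axis (not along the pixel's ray), 0 where there is no reading.
- imaging.camera_info(name): a dict with "fx", "fy", "cx", "cy" (pixels), "R" (3x3) and "t" (3): a world point X has camera coordinates R X + t. Camera axes: x right, y down, z forward; pixel columns grow to the right and rows downward; lengths in mm; the calibration is good to about 2 mm. A picture is of the moment at which its call begins. camera_info takes no time and is no camera call.
- job.job_done(): hands the job in, once; it reports no verdict.
The state is a dict: "time_s": time; "qpos": joint angles; "qvel": joint speeds; "effort": joint torques, N m; "ee_pos": TCP position; "ee_rot": TCP orientation; "force": force on the tool from outside, world axes, zero at the start; "torque": the same for the moment, N m; "gripper_width": finger opening in mm.
Only numpy, scipy, OpenCV 4.12 (cv2) and the standard library are available. Lean on these libraries where they do the work, as an engineer would, in place of code of your own. Each camera call takes 0.05 s, during which the arm holds its last target.

### The job

Set the loose marble base flat on the plywood board of the bench clamp, lined up with the padded fence and with its side pushed home against the small steel stop pin, then turn the butterfly knob clockwise until its cam holds the base firmly but gently against the fence; feel for it, as stone over-squeezed will crack. Do not lean on the upright metal panel beside the knob, and leave the other pieces where they are.

Things in the scene. Friction and masses are not known exactly. Their poses are not given: they have to be found in the camera images.
- base_center (a point): centre (half-way up) of the loose white marble base: a plain block 64 mm (its x) by 56 mm (its y) by 40 mm tall, 0.3 to 0.5 kg, with a flat brass socket ring in its top. z points up; it may go in the clamp turned by half a turn or not, its x along the clamp's x
- clamp: the bench clamp, fixed: a plywood board 205 mm (x) by 120 mm (y), its top 12 mm above the table. Origin on the table; clamped, the base's centre stands above it to within 8 mm in x. Seen along x: upright panel at -100 mm, butterfly knob at -50, base, fence at +32. The cam itself pushes the base in +x up to the fence, so it may be set down short of the fence
- pin (a point): top centre of the steel stop pin, 10 mm in diameter, 14 mm above the board, at x -26, y -33 mm of the clamp. The base's 64 mm long side face (normal along y) rests against it when the base's centre is at the clamp's y 0; it lies off the middle of that face, so that a finger fits beside it
- fence_zone (a point): the fence stands about here, along the clamp's y: a black rubber pad 60 mm long, its top 17 mm above the board, facing the clamp's -x. It was screwed down by hand, so that its face lies anywhere within 4 mm in x of this point (not measured). It gives 1 mm for each 18 N
- setdown (a point): point on the board's top, 6.6 mm to -x and 10 mm to +y of the clamp's origin, with the clamp's axes. A base set down with its centre over it (to within 2.5 mm), turned to the clamp's axes, stands clear of open cam, fence and pin; from there it slides 10 mm to the clamp's -y to meet the pin
- wing: the steel butterfly knob with its cam. Origin at the blade's centre on the upright turning axis, 73 mm above the table; x along the blade, y across it. Blade 72 mm long, 10 thick, 26 tall; its tips sweep 10 mm off the panel and, 8 mm above its top, over the base's edge. At the start the cam is open and the blade about along the clamp's y. It stays as left
- cam_axis (a point): on the board under the knob. Turned clockwise seen from above, the cam (a 32 mm disc off its centre, 4 to 20 mm above the board) meets the base after 0.4 to 1.4 rad; within 0.1 rad more the squeeze is right. Free turning takes up to 0.07 N m. Stop at a felt 0.3 N m in all (0.24 to 0.4 will do): some 6 N of squeeze remain once let go. Over 17 N cracks the stone
- panel: the upright aluminium panel beside the knob, 8 mm thick (x), 100 mm long (y), 76 mm tall, fixed to the board; origin under its centre, on the board
- bell: a small brass hand bell standing upright, 60 mm across, 100 mm tall; origin under its centre; leave it alone
- bowl: a white ceramic bowl, 110 mm across, 45 mm tall; origin under its centre; leave it alone
- dish: a white ceramic dish, 120 mm across, 18 mm tall; origin under its centre; leave it alone
- cup: a white ceramic cup without handle, 72 mm across, 60 mm tall; origin under its centre; leave it alone
- brush: a dusting brush lying on the table; origin near its middle; leave it alone
- driver: a screwdriver lying on the table; origin near its middle; leave it alone
- jar: an amber glass jar with a lid, 64 mm across, 75 mm tall; origin under its centre; leave it alone

How it is judged:
By the outcome, as a careful person would: the job done as asked, in the order asked, and still so for the second after the job is handed in, with the robot touching nothing.
It also fails if it takes over 72 s, if anything falls off the work surface, if the arm or the gripper's body presses on something with over 40 N, if the wrist force passes 120 N, or if a joint passes its speed limit or range.

## Working session

There is one attempt and no reset: what is moved stays moved. The work goes in short steps, Python scripts to look and compute and a shell command to move; the robot and the scene stay as the last step left them, time stands still between calls to the robot, and variables do not carry over. Pictures are saved under pics/ and viewed, and the job is handed in when it is done.

```bash
ls; mkdir -p pics; python3 - <<'E'
from workcell import state, imaging, job, env
import cv2, numpy as np
print(state()); print(env.grip_depth)
for n in("side","top"):
    p,d=imaging.grab_frame(n); cv2.imwrite(f"pics/{n}0.png",p[:,:,::-1]); np.savez(f"pics/{n}0.npz",p=p,d=d)
    print(n,imaging.camera_info(n))
E
```

```text
pics
{'time_s': 0.0, 'qpos': array([ 6.50331148e+01,  1.83523220e+01,  8.97069980e+01, -3.11898997e-03,
        7.20424385e+01, -1.14573315e+00]), 'qvel': array([-0.02142921,  0.06102797, -0.04081   , -0.01285593,  0.08142704,
        0.09378248]), 'effort': array([-1.54216508e-03, -4.12447500e+01, -2.31972742e+01,  7.28238327e-02,
        4.58214688e-02, -1.37609377e-04]), 'ee_pos': array([232.03404228, 525.55430461, 213.10943433]), 'ee_rot': array([-9.01017976e+01, -9.30031881e-04, -2.38201870e+01]), 'force': array([0.134823  , 1.00765873, 0.09609568]), 'torque': array([-0.06545703, -0.03035096, -0.01895093]), 'gripper_width': 91.11443362148106}
18.8
side {'fx': 404.01369285122115, 'fy': 404.01369285122115, 'cx': 317.6933119700513, 'cy': 205.56212235779077, 'R': array([[ 0.91406342, -0.4053629 , -0.01299906],
       [-0.2967868 , -0.64670043, -0.70263514],
       [ 0.27641573,  0.64611103, -0.71143157]]), 't': array([-531.0839181 ,  231.81668647, 1026.06387872])}
top {'fx': 458.49259407368993, 'fy': 458.49259407368993, 'cx': 324.96513356029845, 'cy': 196.25605757297114, 'R': array([[-0.02139076, -0.99971153, -0.01092209],
       [-0.9985563 ,  0.02190189, -0.04904711],
       [ 0.04927218,  0.00985716, -0.99873675]]), 't': array([  30.81004532,  566.3729806 , 1300.75505096])}
```

View pics/side0.png

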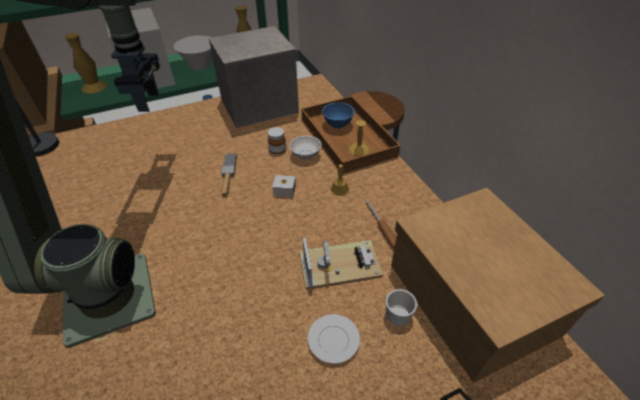

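View pics/top0.png

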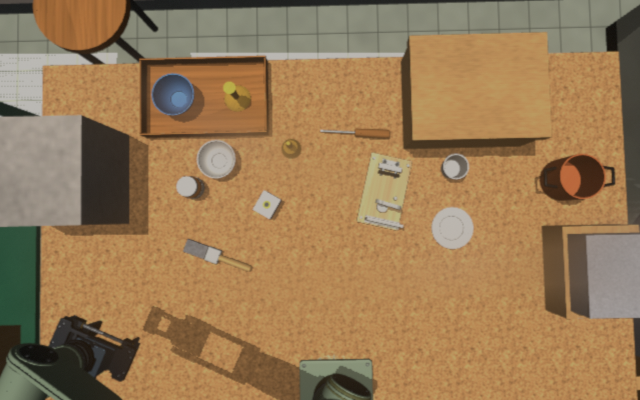

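The side view shows the marble base at about (285,185) and the clamp at about (340,263), with the bell, bowl and jar above the base. In the top view the base is at (267,205) and the clamp at (385,190): panel at its lower end, pin and knob next, fence at the upper end. I'll zoom in next.

```bash
python3 - <<'E'
import cv2
a=cv2.imread("pics/top0.png");b=cv2.imread("pics/side0.png")
c=cv2.resize(a[145:240,345:425],None,fx=6,fy=6,interpolation=cv2.INTER_CUBIC)
cv2.imwrite("pics/z1.png",c)
c=cv2.resize(b[230:295,290:390],None,fx=8,fy=8,interpolation=cv2.INTER_CUBIC)
cv2.imwrite("pics/z2.png",c)
c=cv2.resize(a[180:230,240:295],None,fx=8,fy=8,interpolation=cv2.INTER_CUBIC)
cv2.imwrite("pics/z3.png",c)
E
```

```text
(no output)
```

View pics/z1.png

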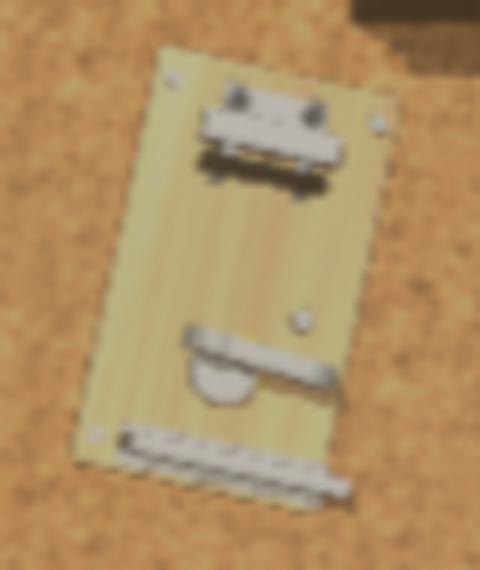

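View pics/z2.png

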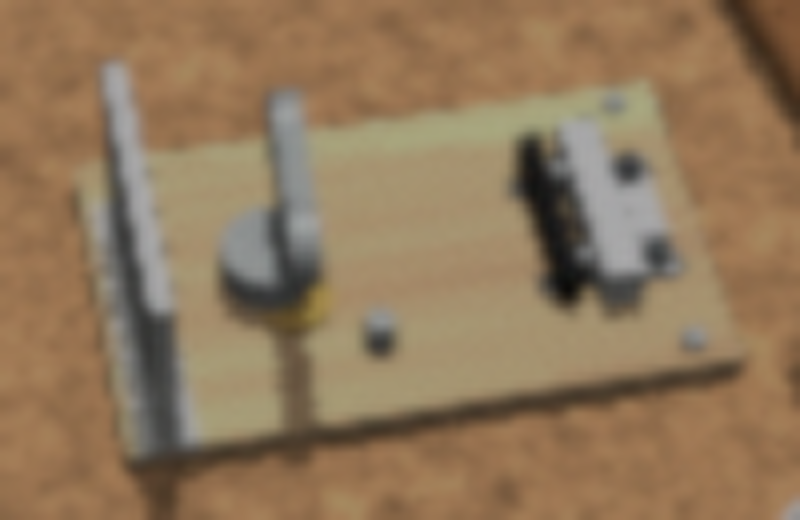

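View pics/z3.png

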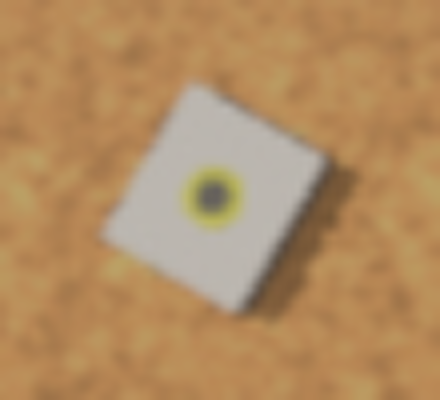

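```bash
cat > h.py <<'E'
import numpy as np, cv2
from workcell import imaging
C={n:imaging.camera_info(n) for n in("side","top")}
def ray(n,u,v):
    c=C[n];d=c["R"].T@np.array([(u-c["cx"])/c["fx"],(v-c["cy"])/c["fy"],1]);return -c["R"].T@c["t"],d
def onz(n,u,v,z):
    o,d=ray(n,u,v);return o+d*(z-o[2])/d[2]
def proj(n,X):
    c=C[n];q=c["R"]@np.asarray(X,float)+c["t"];return c["fx"]*q[0]/q[2]+c["cx"],c["fy"]*q[1]/q[2]+c["cy"]
def tri(u1,u2):
    o1,d1=ray("side",*u1);o2,d2=ray("top",*u2)
    s=np.linalg.lstsq(np.c_[d1,-d2],o2-o1,rcond=None)[0]
    a,b=o1+d1*s[0],o2+d2*s[1];return (a+b)/2,np.linalg.norm(a-b)
E
python3 - <<'E'
from h import *
np.set_printoptions(precision=1,suppress=True)
T=np.load("pics/top0.npz");p=T["p"];d=T["d"]
hsv=cv2.cvtColor(p,cv2.COLOR_RGB2HSV)
def best(m,x0,x1,y0,y1):
    k=np.zeros_like(m);k[y0:y1,x0:x1]=m[y0:y1,x0:x1]
    cs,_=cv2.findContours(k,cv2.RETR_EXTERNAL,cv2.CHAIN_APPROX_NONE);return max(cs,key=cv2.contourArea)
# base: white top + ring
big=cv2.resize(p,None,fx=4,fy=4,interpolation=cv2.INTER_LINEAR);bh=cv2.cvtColor(big,cv2.COLOR_RGB2HSV)
def um(q): return (np.asarray(q)+.5)/4-.5
m=((bh[...,1]<70)&(bh[...,2]>120)).astype(np.uint8)
c=best(m,4*245,4*290,4*183,4*225);r=cv2.minAreaRect(c)
cen=um(r[0]);bx=um(cv2.boxPoints(r));B=np.array([onz("top",*q,40) for q in bx]);
print("base",onz("top",*cen,40),"sizes",np.linalg.norm(B[1]-B[0]),np.linalg.norm(B[2]-B[1]))
for i in(0,1): e=B[i+1]-B[i];print(" edge",np.linalg.norm(e),np.degrees(np.arctan2(e[1],e[0])))
# brass ring
ring=((bh[...,1]>110)&(bh[...,0]>22)&(bh[...,0]<38)).astype(np.uint8)
c=best(ring,4*255,4*280,4*193,4*218);(u,v),rr=cv2.minEnclosingCircle(c);print("ring",onz("top",*um((u,v)),40),rr)
u,v=map(int,um((u,v)));print("depth base top ht",[ (C['top']['R'].T@(np.array([(a-C['top']['cx'])/C['top']['fx'],(b-C['top']['cy'])/C['top']['fy'],1])*d[b,a]-C['top']['t'])) for a,b in((u-5,v),(u+5,v))])
# board
m=((bh[...,0]>20)&(bh[...,0]<36)&(bh[...,1]>80)&(bh[...,2]>130)).astype(np.uint8);m=cv2.morphologyEx(m,cv2.MORPH_OPEN,np.ones((5,5)))
c=best(m,4*350,4*420,4*145,4*235);r=cv2.minAreaRect(c);bx=um(cv2.boxPoints(r));B=np.array([onz("top",*q,12) for q in bx])
print("board",onz("top",*um(r[0]),12));
for i in(0,1): e=B[i+1]-B[i];print(" edge",np.linalg.norm(e),np.degrees(np.arctan2(e[1],e[0])))
dbg=big.copy();cv2.polylines(dbg,[c],True,(255,0,0),1);cv2.polylines(dbg,[np.int32(cv2.boxPoints(r))],True,(0,0,255),1)
cv2.imwrite("pics/b1.png",cv2.resize(dbg[4*140:4*240,4*345:4*425,::-1],None,fx=1.4,fy=1.4))
f=lambda u,v:(345+(u+.5)/6-.5,145+(v+.5)/6-.5)
K={"TL":(163,47),"TR":(397,97),"BL":(73,460)}
for k,q in K.items():print(k,onz("top",*f(*q),12))
print("pin",onz("top",*f(302,318),26)); 
print("blade tips",onz("top",*f(188,327),86),onz("top",*f(336,370),86))
print("panel",onz("top",*f(125,432),88),onz("top",*f(350,482),88))
g=lambda u,v:(290+(u+.5)/8-.5,230+(v+.5)/8-.5)
print("pin side",onz("side",*g(380,318),26),"tri",tri(g(380,318),f(302,318)))
for nm,q in(("TL",(650,85)),("TR",(745,357)),("BR",(130,455)),("BL",(80,180))):print("side",nm,onz("side",*g(*q),12))
E
```

```text
base [546.9 183.3  40. ] sizes 64.61924386723572 57.67343597437588
 edge 64.61924386723572 -30.68349420262477
 edge 57.67343597437588 -120.91888059265017
ring [546.3 182.7  40. ] 11.664158821105957
depth base top ht [array([547.9, 199. ,  37.7]), array([547.3, 170.8,  37.3])]
board [ 588.4 -153.8   12. ]
 edge 184.2012824234027 -14.805576202002275
 edge 118.84039649311393 -104.812461506676
TL [ 690.5 -119.    12. ]
TR [ 663.9 -230.4   12. ]
BL [493.4 -70.9  12. ]
pin [ 558.2 -179.9   26. ]
blade tips [ 552.7 -119.9   86. ] [ 531.8 -185.9   86. ]
panel [506.  -90.1  88. ] [ 481.4 -190.4   88. ]
pin side [ 556.3 -180.1   26. ] tri (array([ 557.5, -179.7,   25.1]), np.float64(1.6752012142315462))
side TL [ 690.1 -121.    12. ]
side TR [ 662.1 -234.    12. ]
side BR [ 465.7 -185.9   12. ]
side BL [492.8 -77.2  12. ]
```

View pics/b1.png

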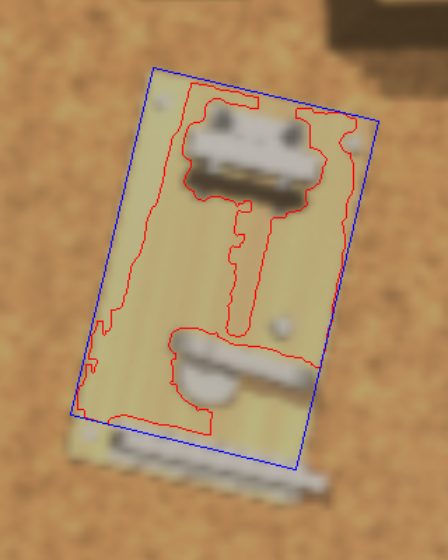

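The pin, board edges and panel agree on a clamp yaw of about -13.7° and an origin near (591,-154). I'll cross-check the base, knob, pin and fence in the side view.

```bash
python3 - <<'E'
from h import *
np.set_printoptions(precision=1,suppress=True)
def up(n,k=8):
    p=np.load(f"pics/{n}0.npz")["p"];return cv2.resize(p,None,fx=k,fy=k,interpolation=cv2.INTER_CUBIC)
S=up("side");T=up("top")
um=lambda q:(np.asarray(q,float)+.5)/8-.5
hs=cv2.cvtColor(S,cv2.COLOR_RGB2HSV);ht=cv2.cvtColor(T,cv2.COLOR_RGB2HSV)
def blob(m,x0,x1,y0,y1):
    k=np.zeros(m.shape,np.uint8);k[8*y0:8*y1,8*x0:8*x1]=m[8*y0:8*y1,8*x0:8*x1]
    cs,_=cv2.findContours(k,cv2.RETR_EXTERNAL,cv2.CHAIN_APPROX_NONE);return max(cs,key=cv2.contourArea)
# base top in side
m=(hs[...,1]<60)&(hs[...,2]>150)
c=blob(m,268,300,172,200);q=cv2.approxPolyDP(cv2.convexHull(c),8,True)[:,0]
print([ (um(a).round(1),onz("side",*um(a),40)) for a in q])
rs=blob((hs[...,1]>90)&(hs[...,0]>20),278,292,176,188);M=cv2.moments(rs);us=um((M["m10"]/M["m00"],M["m01"]/M["m00"]))
print("ring side",us,onz("side",*us,40))
rt=blob((ht[...,1]>110)&(ht[...,0]>22)&(ht[...,0]<38),255,280,193,218);M=cv2.moments(rt);ut=um((M["m10"]/M["m00"],M["m01"]/M["m00"]))
print("ring top",ut,onz("top",*ut,40),"tri",tri(us,ut))
cv2.imwrite("pics/s1.png",S[8*168:8*205,8*262:8*308,::-1][::1,::1])
# clamp details
yaw=np.radians(-13.75);ex=np.array([np.cos(yaw),np.sin(yaw)]);ey=np.array([-ex[1],ex[0]])
O=np.array([557.5,-180])+26*ex+33*ey;print("O",O)
f=lambda u,v:(345+(u+.5)/6-.5,145+(v+.5)/6-.5);g=lambda u,v:(290+(u+.5)/8-.5,230+(v+.5)/8-.5)
cl=lambda X:np.array([(X[:2]-O)@ex,(X[:2]-O)@ey])
for n,X in dict(bt1=onz("top",*f(188,327),86),bt2=onz("top",*f(336,372),86),bs1=onz("side",*g(287,92),86),bs2=onz("side",*g(303,225),86),
  pt1=onz("top",*f(125,434),88),pt2=onz("top",*f(350,485),88),ps1=onz("side",*g(115,65),88),ps2=onz("side",*g(160,310),88),
  ft1=onz("top",*f(201,165),29),ft2=onz("top",*f(326,190),29),fs1=onz("side",*g(528,140),29),fs2=onz("side",*g(568,280),29),
  TL=onz("top",*f(163,47),12),TR=onz("top",*f(397,97),12),sTL=onz("side",*g(650,85),12),sTR=onz("side",*g(745,357),12),sBL=onz("side",*g(80,180),12),sBR=onz("side",*g(130,460),12)).items(): print(n,X,cl(X))
E
```

```text
[(array([275.1, 175.3]), array([530.8, 220.4,  40. ])), (array([293.8, 175.8]), array([584.2, 193.1,  40. ])), (array([294.7, 176.9]), array([584.7, 186.9,  40. ])), (array([291.8, 185.9]), array([561.1, 151.4,  40. ])), (array([290.6, 187.1]), array([555.7, 148.3,  40. ])), (array([271.9, 186.2]), array([504.7, 176.1,  40. ]))]
ring side [281.9 181.1] [541.  185.4  40. ]
ring top [266.9 204.2] [546.9 182.1  40. ] tri (array([543.7, 182.9,  41.4]), np.float64(6.554941874963009))
O [ 590.6 -154.1]
bt1 [ 552.7 -119.9   86. ] [-45.   24.2]
bt2 [ 530.9 -185.9   86. ] [-50.4 -45.1]
bs1 [ 547.7 -126.9   86. ] [-48.2  16.3]
bs2 [ 530.  -177.1   86. ] [-53.4 -36.7]
pt1 [505.1 -90.1  88. ] [-98.3  41.9]
pt2 [ 480.1 -190.4   88. ] [-98.8 -61.5]
ps1 [501.3 -95.2  88. ] [-100.7   36.1]
ps2 [ 476.8 -189.6   88. ] [-102.1  -61.5]
ft1 [ 631.6 -133.8   29. ] [35.  29.4]
ft2 [ 618.4 -192.5   29. ] [ 36.1 -30.7]
fs1 [ 632.7 -136.8   29. ] [36.8 26.8]
fs2 [ 617.5 -193.8   29. ] [ 35.5 -32.1]
TL [ 690.5 -119.    12. ] [88.7 57.9]
TR [ 663.9 -230.4   12. ] [ 89.3 -56.7]
sTL [ 690.1 -121.    12. ] [88.7 55.8]
sTR [ 662.1 -234.    12. ] [ 88.4 -60.6]
sBL [492.8 -77.2  12. ] [-113.3   51.5]
sBR [ 465.  -187.6   12. ] [-114.   -62.4]
```

View pics/s1.png

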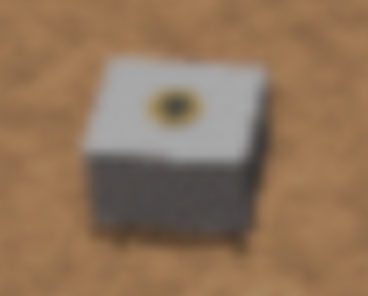

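The picture puts the ring at side pixel (283.7,181.3), which gives a base centre of about (546,183.5) from both views. The size of 64.6 x 57.7 mm fits, and the base yaw is -30.5°. I'll plan the approach with a helper.

```bash
cat > w.py <<'E'
import sys,numpy as np
from scipy.spatial.transform import Rotation as Ro
from workcell import state
def delta(P,rpy,frm=None):
    s=state()
    p0,r0=(s["ee_pos"],s["ee_rot"]) if frm is None else frm
    R=Ro.from_euler("xyz",r0,degrees=True)
    return R.inv().apply(np.array(P)-p0)/10,(R.inv()*Ro.from_euler("xyz",rpy,degrees=True)).as_rotvec(degrees=True)
np.set_printoptions(precision=3,suppress=True)
if __name__=="__main__":
    a=list(map(float,sys.argv[1:5]));d,t=delta(a[:3],[-90,0,a[3]]);print("delta cm",d,"twist",t)
E
python3 - <<'E'
from w import *
print(delta([552.9,179.4,120],[-90,0,-30.5],(np.array([232.259,526.022,213.976]),[-90,0,-23.82])))
E
```

```text
(array([ 43.332,   9.398, -18.76 ]), array([ 0.  ,  6.68, -0.  ]))
```

```bash
python3 -m pendant '[{"delta_pos":[4.3,0.5,-1.9],"twist":[0,1,0],"grip":100},{"delta_pos":[8.6,1,-3.8],"twist":[0,2,0],"grip":100},{"delta_pos":[13,1.5,-5.6],"twist":[0,3,0],"grip":100},{"delta_pos":[17.3,2,-7.5],"twist":[0,4,0],"grip":100},{"delta_pos":[21.6,3,-9.4],"twist":[0,5,0],"grip":100}]'; python3 w.py 552.9 179.4 120 -30.5
```

```text
time_s: 0.6
ee_pos: [393.0, 351.5, 184.0]
ee_rot: [-89.9, -0.0, -28.8]
force: [0.5, -0.3, -0.0]
gripper_width: 91.5
delta cm [22.301  6.402 -7.367] twist [-0.063  1.655  0.021]
```

```bash
python3 -m pendant '[{"delta_pos":[4.5,1,-1.5],"twist":[0,0.5,0],"grip":100},{"delta_pos":[9,2.5,-3],"twist":[0,1,0],"grip":100},{"delta_pos":[13.5,4,-4.5],"twist":[0,1.5,0],"grip":100},{"delta_pos":[18,5,-6],"twist":[0,1.7,0],"grip":100},{"delta_pos":[22.3,6.4,-7.35],"twist":[0,1.7,0],"grip":100}]'; python3 w.py 552.9 179.4 8.5 -30.5
python3 - <<'E'
from workcell import imaging
import cv2
p,_=imaging.grab_frame("side");cv2.imwrite("pics/a1.png",cv2.resize(p[100:240,200:360,::-1],None,fx=4,fy=4))
E
```

```text
time_s: 1.1
ee_pos: [553.0, 179.1, 119.5]
ee_rot: [-90.0, -0.0, -30.6]
force: [0.4, -0.1, -0.1]
gripper_width: 91.2
delta cm [-0.027 11.099  0.016] twist [-0.018 -0.055  0.008]
```

View pics/a1.png

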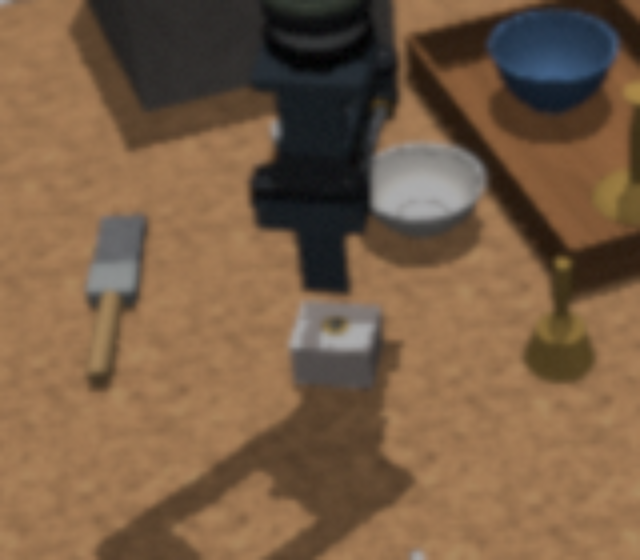

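The side picture shows the open gripper above the base, with its ring at about (335,325) in the crop, and it's clear of the bowl and bell. Descending.

```bash
python3 -m pendant '[{"delta_pos":[0,3,0],"twist":[0,0,0],"grip":100},{"delta_pos":[0,6,0],"twist":[0,0,0],"grip":100},{"delta_pos":[0,8.5,0],"twist":[0,0,0],"grip":100},{"delta_pos":[0,10.3,0],"twist":[0,0,0],"grip":100},{"delta_pos":[0,11.1,0],"twist":[0,0,0],"grip":100}]' 20
python3 -m pendant '[{"delta_pos":[0,0,0],"twist":[0,0,0],"grip":40},{"delta_pos":[0,0,0],"twist":[0,0,0],"grip":40},{"delta_pos":[0,0,0],"twist":[0,0,0],"grip":40},{"delta_pos":[0,0,0],"twist":[0,0,0],"grip":40},{"delta_pos":[0,0,0],"twist":[0,0,0],"grip":40}]' 20
python3 -m pendant '[{"delta_pos":[0,0,0],"twist":[0,0,0],"grip":40},{"delta_pos":[0,0,0],"twist":[0,0,0],"grip":40},{"delta_pos":[0,0,0],"twist":[0,0,0],"grip":40},{"delta_pos":[0,0,0],"twist":[0,0,0],"grip":40},{"delta_pos":[0,0,0],"twist":[0,0,0],"grip":40}]'
```

```text
time_s: 1.65
ee_pos: [550.2, 180.5, 6.8]
ee_rot: [-90.2, 0.2, -30.5]
force: [0.2, -0.9, 0.1]
gripper_width: 91.4
time_s: 2.15
ee_pos: [552.2, 181.0, 9.8]
ee_rot: [-89.9, -0.1, -30.5]
force: [-0.0, 1.2, 3.6]
gripper_width: 56.0
time_s: 2.65
ee_pos: [552.3, 181.0, 9.8]
ee_rot: [-89.9, -0.0, -30.5]
force: [-1.8, 0.2, 7.4]
gripper_width: 55.6
```

```bash
python3 -m pendant '[{"delta_pos":[0,-0.5,0],"twist":[0,0,0],"grip":40},{"delta_pos":[0,-2,0],"twist":[0,0,0],"grip":40},{"delta_pos":[0,-5,0],"twist":[0,0,0],"grip":40},{"delta_pos":[0,-9,0],"twist":[0,0,0],"grip":40},{"delta_pos":[0,-12,0],"twist":[0,0,0],"grip":40}]' 25
python3 -m pendant '[{"delta_pos":[0,0,0],"twist":[0,0,0],"grip":40},{"delta_pos":[0,0,0],"twist":[0,0,0],"grip":40},{"delta_pos":[0,0,0],"twist":[0,0,0],"grip":40},{"delta_pos":[0,0,0],"twist":[0,0,0],"grip":40},{"delta_pos":[0,0,0],"twist":[0,0,0],"grip":40}]'
python3 - <<'E'
from workcell import imaging,state
import cv2,numpy as np
s=state();print(s["torque"],s["ee_pos"])
for n in ("side","top"):
    p,_=imaging.grab_frame(n);np.savez(f"pics/{n}2.npz",p=p)
    q=p[90:230,200:360] if n=="side" else p[130:250,180:340]
    cv2.imwrite(f"pics/{n}2.png",cv2.resize(q[...,::-1],None,fx=4,fy=4))
E
```

```text
time_s: 3.15
ee_pos: [551.5, 180.8, 130.1]
ee_rot: [-90.0, 0.0, -30.5]
force: [0.9, 0.7, -4.7]
gripper_width: 56.1
time_s: 3.65
ee_pos: [551.1, 180.6, 127.4]
ee_rot: [-90.1, 0.1, -30.5]
force: [-0.2, -0.6, -3.0]
gripper_width: 56.0
[-0.01709156 -0.01245466 -0.00762655] [551.0780098  180.63827808 127.37323508]
```

View pics/side2.png

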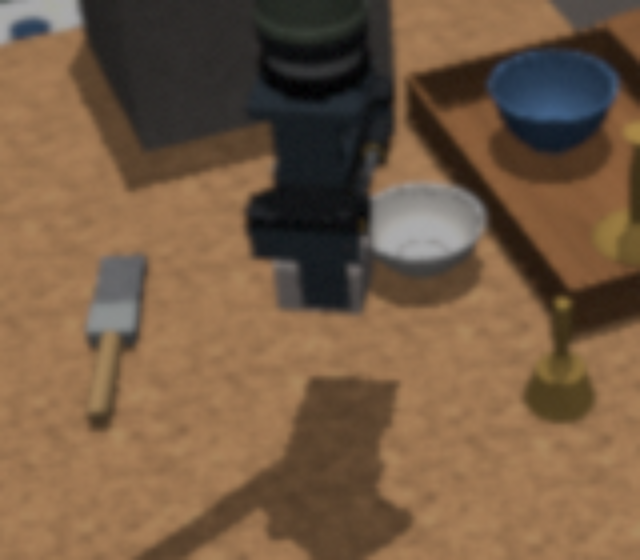

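View pics/top2.png

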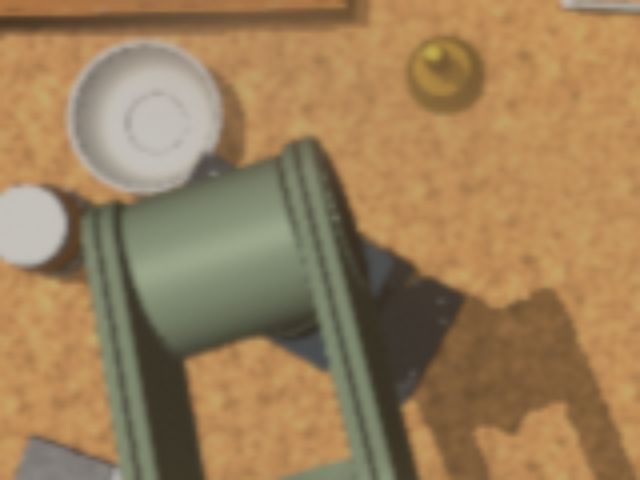

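The side crop shows the base held level, with marble visible left of the finger (x 275–303) and right of it (350–370). I'll measure where the finger sits along the base.

```bash
python3 - <<'E'
from h import *
p=np.load("pics/side2.npz")["p"]
cv2.imwrite("pics/s3.png",cv2.resize(p[148:174,260:300,::-1],None,fx=16,fy=16,interpolation=cv2.INTER_CUBIC))
E
```

```text
(no output)
```

View pics/s3.png

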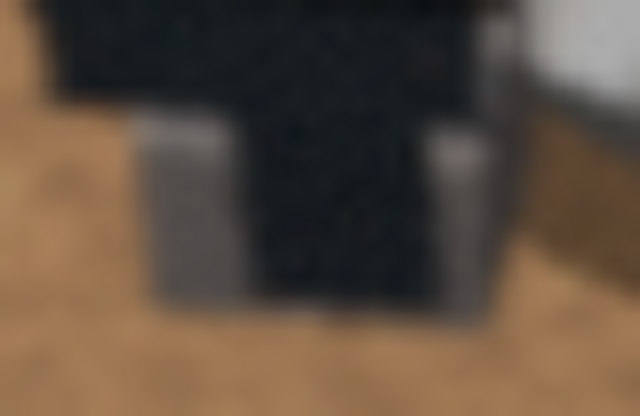

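```bash
python3 - <<'E'
from h import *
np.set_printoptions(precision=1,suppress=True)
g=lambda u,v:(260+(u+.5)/16-.5,148+(v+.5)/16-.5)
y=np.radians(-30.5);ex=np.array([np.cos(y),np.sin(y)]);ey=np.array([-ex[1],ex[0]]);P=np.array([551.1,180.6])
for n,q,z in(("BL",(148,303),117.5),("BR",(487,318),117.5),("TL",(133,125),157.5),("TR",(492,150),157.5),("fL",(252,298),127.4),("fR",(440,304),127.4)):
    X=onz("side",*g(*q),z)[:2]-P;print(n,X@ex,X@ey)
E
```

```text
BL -40.18762246195144 -25.66215008611622
BR 23.087306347434218 -23.678898181935015
TL -39.36388925740172 -23.449400165028596
TR 26.58689757010513 -24.181736220092397
fL -18.144061816717695 -33.96349739651705
fR 16.420241990815583 -32.232257037396124
```

The base centre lies 6.8 mm towards -x from the TCP. The side view gives about 7 mm and the grasp pose 6.7 mm. Moving over the setdown point.

```bash
python3 w.py 593.2 -144.4 132 -13.75
```

```text
delta cm [ 20.11   -0.389 -25.894] twist [  0.056 -16.773  -0.074]
```

```bash
python3 -m pendant '[{"delta_pos":[1.5,0,-2],"twist":[0,-1,0],"grip":40},{"delta_pos":[4,-0.1,-5],"twist":[0,-3,0],"grip":40},{"delta_pos":[7,-0.2,-9],"twist":[0,-5.5,0],"grip":40},{"delta_pos":[10,-0.3,-13],"twist":[0,-8.5,0],"grip":40},{"delta_pos":[13,-0.4,-17],"twist":[0,-11.5,0],"grip":40}]'
python3 w.py 593.2 -144.4 132 -13.75
```

```text
time_s: 4.25
ee_pos: [577.5, -33.3, 132.8]
ee_rot: [-90.0, -0.0, -18.9]
force: [0.6, 1.0, -4.8]
gripper_width: 56.1
delta cm [  5.083   0.082 -10.008] twist [-0.008 -5.117  0.002]
```

```bash
python3 -m pendant '[{"delta_pos":[2,0,-4],"twist":[0,-2,0],"grip":40},{"delta_pos":[4,0,-7.5],"twist":[0,-4,0],"grip":40},{"delta_pos":[5,0,-9.8],"twist":[0,-5.1,0],"grip":40},{"delta_pos":[5.1,0,-10],"twist":[0,-5.1,0],"grip":40},{"delta_pos":[5.1,0,-10],"twist":[0,-5.1,0],"grip":40}]'
python3 w.py 593.2 -144.4 132 -13.75
python3 - <<'E'
from workcell import imaging,state
import cv2,numpy as np
p,_=imaging.grab_frame("side");np.savez("pics/side3.npz",p=p)
cv2.imwrite("pics/side3.png",cv2.resize(p[190:300,280:400,::-1],None,fx=5,fy=5))
E
```

```text
time_s: 4.75
ee_pos: [592.8, -143.1, 132.5]
ee_rot: [-90.0, 0.1, -14.0]
force: [0.0, 0.1, -4.3]
gripper_width: 56.1
delta cm [ 0.068  0.048 -0.119] twist [-0.039 -0.28  -0.055]
```

View pics/side3.png

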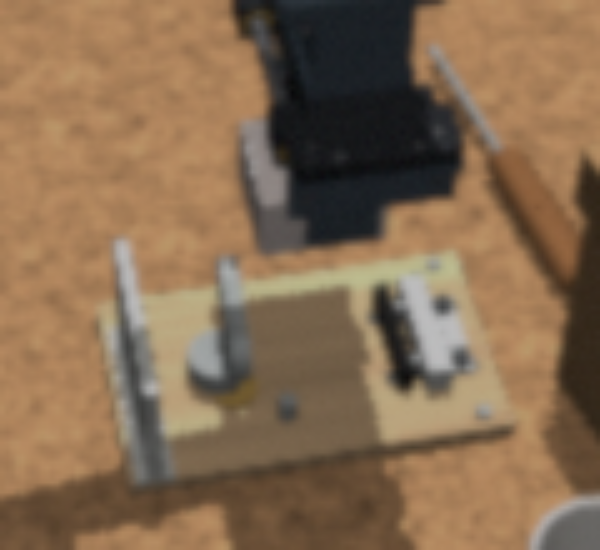

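The side crop shows the base held above the board between the knob (235,310) and the fence (400,330). Descending.

```bash
python3 -m pendant '[{"delta_pos":[0.07,2,-0.12],"twist":[0,-0.3,0],"grip":40},{"delta_pos":[0.07,4.5,-0.12],"twist":[0,-0.3,0],"grip":40},{"delta_pos":[0.07,7,-0.12],"twist":[0,-0.3,0],"grip":40},{"delta_pos":[0.07,8.5,-0.12],"twist":[0,-0.3,0],"grip":40},{"delta_pos":[0.07,9,-0.12],"twist":[0,-0.3,0],"grip":40}]'
python3 -m pendant '[{"delta_pos":[0,0.3,0],"twist":[0,0,0],"grip":40},{"delta_pos":[0,0.6,0],"twist":[0,0,0],"grip":40},{"delta_pos":[0,0.9,0],"twist":[0,0,0],"grip":40},{"delta_pos":[0,1.1,0],"twist":[0,0,0],"grip":40},{"delta_pos":[0,1.2,0],"twist":[0,0,0],"grip":40}]'
python3 w.py 593.2 -144.4 22 -13.75
python3 - <<'E'
from workcell import imaging,state
import cv2,numpy as np
p,_=imaging.grab_frame("side");np.savez("pics/side4.npz",p=p)
cv2.imwrite("pics/side4.png",cv2.resize(p[210:300,280:390,::-1],None,fx=6,fy=6))
E
```

```text
time_s: 5.3
ee_pos: [592.1, -142.1, 41.0]
ee_rot: [-90.0, 0.2, -13.5]
force: [-0.1, -0.3, -4.5]
gripper_width: 56.2
time_s: 5.8
ee_pos: [593.6, -144.1, 31.1]
ee_rot: [-90.0, -0.0, -13.6]
force: [-0.2, -0.1, -4.5]
gripper_width: 55.7
delta cm [-0.031  0.913 -0.038] twist [-0.006  0.12   0.028]
```

View pics/side4.png

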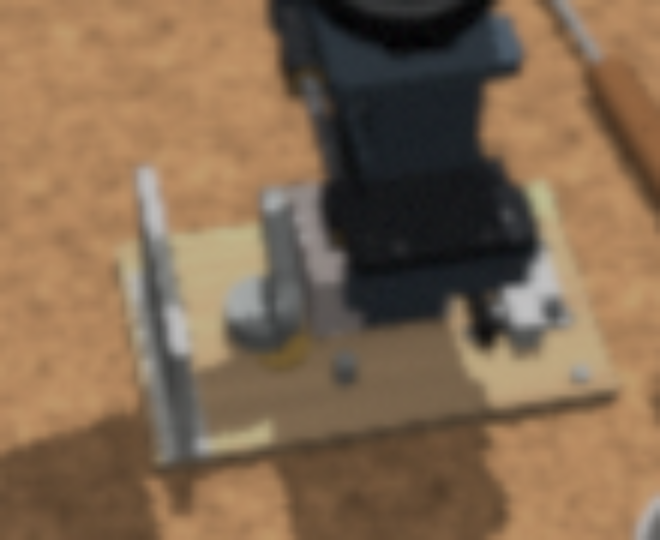

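In the side crop the base is just above the board, clear of the pin (343,368) and with a gap to the fence pad (485,320). Lowering until I feel contact.

```bash
python3 -m pendant '[{"delta_pos":[0,0.2,0],"twist":[0,0,0],"grip":40},{"delta_pos":[0,0.4,0],"twist":[0,0,0],"grip":40},{"delta_pos":[0,0.6,0],"twist":[0,0,0],"grip":40},{"delta_pos":[0,0.7,0],"twist":[0,0,0],"grip":40},{"delta_pos":[0,0.7,0],"twist":[0,0,0],"grip":40}]'
python3 -m pendant '[{"delta_pos":[0,0.1,0],"twist":[0,0,0],"grip":40},{"delta_pos":[0,0.1,0],"twist":[0,0,0],"grip":40},{"delta_pos":[0,0.1,0],"twist":[0,0,0],"grip":40},{"delta_pos":[0,0.1,0],"twist":[0,0,0],"grip":40},{"delta_pos":[0,0.1,0],"twist":[0,0,0],"grip":40}]'
```

```text
time_s: 6.35
ee_pos: [593.8, -144.2, 23.8]
ee_rot: [-90.0, -0.0, -13.6]
force: [0.9, 0.2, -4.8]
gripper_width: 55.8
time_s: 6.85
ee_pos: [593.8, -144.1, 23.0]
ee_rot: [-90.0, -0.0, -13.6]
force: [1.2, -0.5, -3.8]
gripper_width: 55.8
```

```bash
python3 -m pendant '[{"delta_pos":[0,0.1,0],"twist":[0,0,0],"grip":40},{"delta_pos":[0,0.1,0],"twist":[0,0,0],"grip":40},{"delta_pos":[0,0.1,0],"twist":[0,0,0],"grip":40},{"delta_pos":[0,0.1,0],"twist":[0,0,0],"grip":40},{"delta_pos":[0,0.1,0],"twist":[0,0,0],"grip":40}]'
python3 -m pendant '[{"delta_pos":[0,0.06,0],"twist":[0,0,0],"grip":40},{"delta_pos":[0,0.06,0],"twist":[0,0,0],"grip":40},{"delta_pos":[0,0.06,0],"twist":[0,0,0],"grip":40},{"delta_pos":[0,0.06,0],"twist":[0,0,0],"grip":40},{"delta_pos":[0,0.06,0],"twist":[0,0,0],"grip":40}]'
```

```text
time_s: 7.35
ee_pos: [593.8, -144.1, 22.1]
ee_rot: [-90.0, -0.0, -13.6]
force: [2.5, -0.9, -3.5]
gripper_width: 55.7
time_s: 7.85
ee_pos: [593.8, -144.1, 21.8]
ee_rot: [-90.0, -0.0, -13.6]
force: [1.2, -0.5, 1.9]
gripper_width: 55.8
```

Contact came at z 21.8 as predicted. Now sliding along the clamp's -y toward the pin, feeling for it.

```bash
python3 -m pendant '[{"delta_pos":[0,0,-0.15],"twist":[0,0,0],"grip":40},{"delta_pos":[0,0,-0.3],"twist":[0,0,0],"grip":40},{"delta_pos":[0,0,-0.45],"twist":[0,0,0],"grip":40},{"delta_pos":[0,0,-0.6],"twist":[0,0,0],"grip":40},{"delta_pos":[0,0,-0.6],"twist":[0,0,0],"grip":40}]' 15
python3 -m pendant '[{"delta_pos":[0,0,-0.05],"twist":[0,0,0],"grip":40},{"delta_pos":[0,0,-0.1],"twist":[0,0,0],"grip":40},{"delta_pos":[0,0,-0.15],"twist":[0,0,0],"grip":40},{"delta_pos":[0,0,-0.15],"twist":[0,0,0],"grip":40},{"delta_pos":[0,0,-0.15],"twist":[0,0,0],"grip":40}]'; python3 -c "
from workcell import state;s=state();print(s['force'],s['torque'])"
```

```text
time_s: 8.35
ee_pos: [592.7, -148.7, 21.8]
ee_rot: [-89.9, -0.1, -13.7]
force: [3.6, 4.4, 2.8]
gripper_width: 55.9
time_s: 8.85
ee_pos: [592.4, -150.0, 21.8]
ee_rot: [-89.9, -0.1, -13.7]
force: [3.1, 5.3, 2.3]
gripper_width: 56.1
[3.12789232 5.33802298 2.31170592] [ 0.82175309 -0.49202527 -0.06060863]
```

```bash
python3 -m pendant '[{"delta_pos":[0,-0.06,0],"twist":[0,0,0],"grip":40},{"delta_pos":[0,-0.06,0],"twist":[0,0,0],"grip":40},{"delta_pos":[0,-0.06,0],"twist":[0,0,0],"grip":40},{"delta_pos":[0,-0.06,0],"twist":[0,0,0],"grip":40},{"delta_pos":[0,-0.06,0],"twist":[0,0,0],"grip":40}]'; python3 -c "
from workcell import state;s=state();print(s['force'],s['torque'])"
python3 -m pendant '[{"delta_pos":[0,0,-0.05],"twist":[0,0,0],"grip":40},{"delta_pos":[0,0,-0.1],"twist":[0,0,0],"grip":40},{"delta_pos":[0,0,-0.1],"twist":[0,0,0],"grip":40},{"delta_pos":[0,0,-0.1],"twist":[0,0,0],"grip":40},{"delta_pos":[0,0,-0.1],"twist":[0,0,0],"grip":40}]'; python3 -c "
from workcell import state;s=state();print(s['force'],s['torque'])"
```

```text
time_s: 9.35
ee_pos: [592.0, -151.2, 21.8]
ee_rot: [-90.0, -0.0, -13.6]
force: [4.2, 3.7, -2.1]
gripper_width: 56.3
[ 4.22517347  3.69303417 -2.07342894] [ 0.58378889 -0.77696727 -0.06485581]
time_s: 9.85
ee_pos: [591.7, -152.4, 21.8]
ee_rot: [-90.0, -0.0, -13.6]
force: [4.2, 3.0, -3.5]
gripper_width: 55.9
[ 4.22589173  2.99225813 -3.47960386] [ 0.45444147 -0.88144958 -0.07614901]
```

```bash
python3 -m pendant '[{"delta_pos":[0.05,0,-0.05],"twist":[0,0,0],"grip":40},{"delta_pos":[0.05,0,-0.1],"twist":[0,0,0],"grip":40},{"delta_pos":[0.05,0,-0.1],"twist":[0,0,0],"grip":40},{"delta_pos":[0.05,0,-0.1],"twist":[0,0,0],"grip":40},{"delta_pos":[0.05,0,-0.1],"twist":[0,0,0],"grip":40}]'; python3 -c "
from workcell import state;s=state();print(s['force'],s['torque'])"
python3 -m pendant '[{"delta_pos":[0,0,-0.05],"twist":[0,0,0],"grip":40},{"delta_pos":[0,0,-0.1],"twist":[0,0,0],"grip":40},{"delta_pos":[0,0,-0.1],"twist":[0,0,0],"grip":40},{"delta_pos":[0,0,-0.1],"twist":[0,0,0],"grip":40},{"delta_pos":[0,0,-0.1],"twist":[0,0,0],"grip":40}]'; python3 -c "
from workcell import state;s=state();print(s['force'],s['torque'])"
```

```text
time_s: 10.35
ee_pos: [591.4, -153.5, 21.8]
ee_rot: [-90.0, 0.0, -13.6]
force: [3.1, 2.5, -2.6]
gripper_width: 56.1
[ 3.0535821   2.46980982 -2.60406823] [ 0.37620297 -0.54094998 -0.01298088]
time_s: 10.85
ee_pos: [591.2, -154.5, 21.8]
ee_rot: [-90.0, 0.0, -13.6]
force: [3.1, 1.2, -3.3]
gripper_width: 56.1
[ 3.0617835   1.22002865 -3.31134703] [ 0.28369773 -0.47795057 -0.01424764]
```

```bash
for i in 1; do python3 -m pendant '[{"delta_pos":[0,0,-0.05],"twist":[0,0,0],"grip":40},{"delta_pos":[0,0,-0.1],"twist":[0,0,0],"grip":40},{"delta_pos":[0,0,-0.1],"twist":[0,0,0],"grip":40},{"delta_pos":[0,0,-0.1],"twist":[0,0,0],"grip":40},{"delta_pos":[0,0,-0.1],"twist":[0,0,0],"grip":40}]'; python3 -c "
from workcell import state;s=state();print(s['force'],s['torque'])"; done
python3 - <<'E'
from workcell import imaging,state
import cv2,numpy as np
p,_=imaging.grab_frame("side");np.savez("pics/side5.npz",p=p)
cv2.imwrite("pics/side5.png",cv2.resize(p[225:300,300:390,::-1],None,fx=8,fy=8,interpolation=cv2.INTER_CUBIC))
E
```

```text
time_s: 11.35
ee_pos: [591.2, -154.8, 21.8]
ee_rot: [-89.9, 0.0, -13.7]
force: [2.7, 3.5, -4.1]
gripper_width: 56.1
[ 2.74449771  3.47734341 -4.12723998] [ 0.75427891 -0.5869573  -0.17642916]
```

View pics/side5.png

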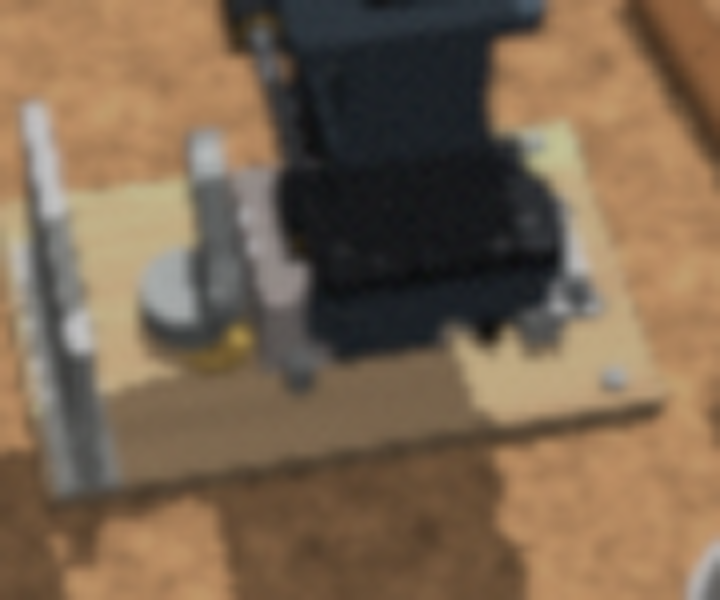

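The force in y and the z moment both jumped, and the picture shows the base's lower edge at the pin (298,370). One more small push to confirm.

```bash
python3 -m pendant '[{"delta_pos":[0,0,-0.05],"twist":[0,0,0],"grip":40},{"delta_pos":[0,0,-0.1],"twist":[0,0,0],"grip":40},{"delta_pos":[0,0,-0.1],"twist":[0,0,0],"grip":40},{"delta_pos":[0,0,-0.1],"twist":[0,0,0],"grip":40},{"delta_pos":[0,0,-0.1],"twist":[0,0,0],"grip":40}]'; python3 -c "
from workcell import state;s=state();print(s['force'],s['torque'])"
```

```text
time_s: 11.9
ee_pos: [591.2, -154.9, 21.8]
ee_rot: [-89.9, 0.0, -13.7]
force: [3.6, 6.9, -3.3]
gripper_width: 56.1
[ 3.59119997  6.89661075 -3.32409603] [ 1.2412049  -0.66727958 -0.17470041]
```

```bash
python3 -m pendant '[{"delta_pos":[0,0.04,0],"twist":[0,0,0],"grip":40},{"delta_pos":[0,0.04,0],"twist":[0,0,0],"grip":40},{"delta_pos":[0,0.04,0],"twist":[0,0,0],"grip":65},{"delta_pos":[0,0.04,0],"twist":[0,0,0],"grip":75},{"delta_pos":[0,0.04,0],"twist":[0,0,0],"grip":80}]'
python3 -m pendant '[{"delta_pos":[0,0,0],"twist":[0,0,0],"grip":80},{"delta_pos":[0,0,0],"twist":[0,0,0],"grip":80},{"delta_pos":[0,-1,0],"twist":[0,0,0],"grip":80},{"delta_pos":[0,-3,0],"twist":[0,0,0],"grip":80},{"delta_pos":[0,-6,0],"twist":[0,0,0],"grip":80}]'
python3 -m pendant '[{"delta_pos":[0,-4,0],"twist":[0,0,0],"grip":80},{"delta_pos":[0,-8,3],"twist":[0,0,0],"grip":80},{"delta_pos":[0,-10,8],"twist":[0,0,0],"grip":80},{"delta_pos":[0,-10,13],"twist":[0,0,0],"grip":80},{"delta_pos":[0,-10,17],"twist":[0,0,0],"grip":80}]'
python3 - <<'E'
from workcell import imaging,state
import cv2,numpy as np
for n in("side","top"):
    p,_=imaging.grab_frame(n);np.savez(f"pics/{n}6.npz",p=p)
    q=p[225:300,300:390] if n=="side" else p[145:240,345:435]
    cv2.imwrite(f"pics/{n}6.png",cv2.resize(q[:,:,::-1],None,fx=6,fy=6,interpolation=cv2.INTER_CUBIC))
E
```

```text
time_s: 12.4
ee_pos: [590.4, -156.9, 21.7]
ee_rot: [-90.1, 0.0, -13.6]
force: [-0.2, -0.3, -0.1]
gripper_width: 71.5
time_s: 12.9
ee_pos: [589.8, -156.1, 81.3]
ee_rot: [-90.0, 0.2, -13.6]
force: [-0.2, 0.6, 0.5]
gripper_width: 72.9
time_s: 13.4
ee_pos: [631.9, 10.7, 183.9]
ee_rot: [-89.9, -0.2, -13.6]
force: [0.3, 0.3, 0.6]
gripper_width: 72.9
```

View pics/side6.png

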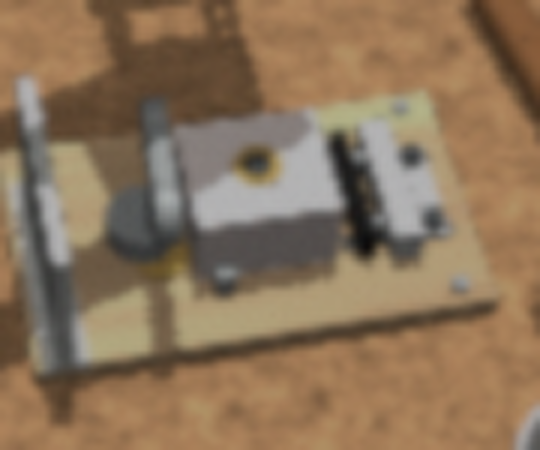

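View pics/top6.png

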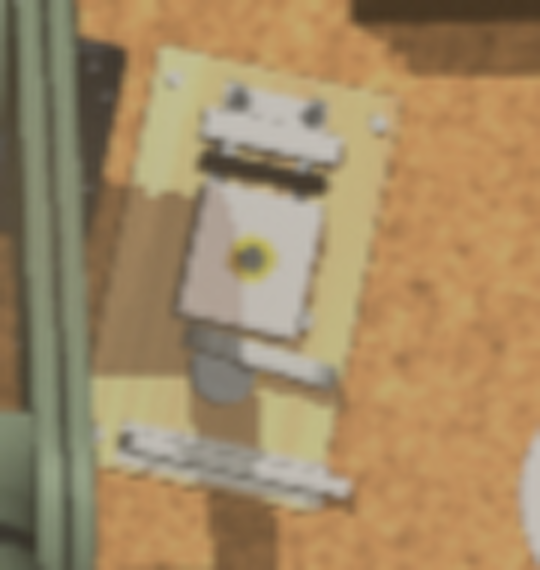

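The side and top pictures show the base square in the clamp: face against the pin (225,282 in the side crop), with a small gap to the black pad and the open cam. Next is the knob, with its blade centre at about (540,-153) and the blade at azimuth 71°. I'll grip it at tool yaw -108.8°.

```bash
python3 -c "
from workcell import state;s=state();print(s['qpos'],s['ee_pos'],s['ee_rot'])"; python3 w.py 540.2 -153 150 -108.8;python3 - <<'E'
from h import *
np.set_printoptions(precision=1,suppress=True)
f=lambda u,v:(345+(u+.5)/6-.5,145+(v+.5)/6-.5);g=lambda u,v:(300+(u+.5)/6-.5,225+(v+.5)/6-.5)
for q in((188,335),(336,376)):print(onz("top",*f(*q),86))
for q in((152,100),(172,222)):print(onz("side",*g(*q),86))
print("ring",onz("top",*f(252,258),52),onz("side",*g(257,163),52))
E
```

```text
[  0.15933554  24.5233684   84.60839065   0.1300657   70.74837299
 -76.57210314] [632.01006671  13.97699454 182.57804767] [-8.98526519e+01 -8.80105558e-02 -1.33114310e+01]
delta cm [ -5.095   3.203 -18.371] twist [-0.185 95.489 -0.056]
[ 549.1 -119.8   86. ]
[ 529.1 -185.9   86. ]
[ 546.2 -126.9   86. ]
[ 526.8 -188.7   86. ]
ring [ 585.4 -153.8   52. ] [ 584.6 -152.4   52. ]
```

```bash
python3 -m pendant '[{"delta_pos":[-0.5,0,-2],"twist":[0,8.5,0],"grip":60},{"delta_pos":[-1.5,0,-5],"twist":[0,17,0],"grip":44},{"delta_pos":[-2.5,0.5,-9],"twist":[0,25.5,0],"grip":44},{"delta_pos":[-3.8,1,-13],"twist":[0,34,0],"grip":44},{"delta_pos":[-5,2,-17],"twist":[0,42.5,0],"grip":44}]'
python3 w.py 539.7 -153 130 -108.8
```

```text
time_s: 14.0
ee_pos: [541.5, -146.5, 162.5]
ee_rot: [-90.0, -0.1, -56.5]
force: [0.0, -0.5, 0.4]
gripper_width: 40.3
delta cm [ 0.435  3.254 -0.517] twist [-0.096 52.344  0.079]
```

```bash
python3 -m pendant '[{"delta_pos":[0.2,0.5,-0.2],"twist":[0,8.5,0],"grip":44},{"delta_pos":[0.4,1,-0.5],"twist":[0,17,0],"grip":44},{"delta_pos":[0.4,1.5,-0.5],"twist":[0,25.5,0],"grip":44},{"delta_pos":[0.4,2,-0.5],"twist":[0,34,0],"grip":44},{"delta_pos":[0.4,2,-0.5],"twist":[0,42.5,0],"grip":44}]'
python3 w.py 539.7 -153 130 -108.8
```

```text
time_s: 14.5
ee_pos: [539.5, -151.4, 141.4]
ee_rot: [-90.1, -0.0, -99.0]
force: [0.3, -0.1, 0.2]
gripper_width: 40.0
delta cm [0.152 1.136 0.044] twist [0.076 9.786 0.024]
```

```bash
python3 -m pendant '[{"delta_pos":[0.15,0.4,0],"twist":[0,5,0],"grip":44},{"delta_pos":[0.15,0.8,0],"twist":[0,9.7,0],"grip":44},{"delta_pos":[0.15,1.1,0],"twist":[0,9.7,0],"grip":44},{"delta_pos":[0.15,1.1,0],"twist":[0,9.7,0],"grip":44},{"delta_pos":[0.15,1.1,0],"twist":[0,9.7,0],"grip":44}]'
python3 w.py 539.7 -153 60 -108.8
python3 - <<'E'
from workcell import imaging,state
import cv2,numpy as np
p,_=imaging.grab_frame("side")
cv2.imwrite("pics/side7.png",cv2.resize(p[200:300,290:390,::-1],None,fx=6,fy=6,interpolation=cv2.INTER_CUBIC))
E
```

```text
time_s: 15.0
ee_pos: [540.2, -152.4, 130.8]
ee_rot: [-90.0, -0.0, -108.3]
force: [-0.6, 0.3, 0.8]
gripper_width: 40.2
delta cm [ 0.072  7.079 -0.028] twist [-0.011  0.533  0.004]
```

View pics/side7.png

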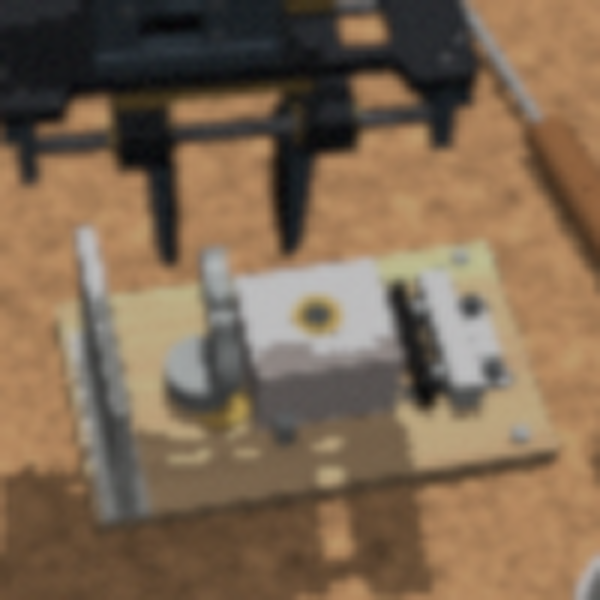

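The open fingers (tips at 165,260 and 290,250) straddle the blade's line. Descending around the blade.

```bash
python3 -m pendant '[{"delta_pos":[0.05,2,0],"twist":[0,0.5,0],"grip":44},{"delta_pos":[0.05,4,0],"twist":[0,0.5,0],"grip":44},{"delta_pos":[0.05,5.5,0],"twist":[0,0.5,0],"grip":44},{"delta_pos":[0.05,6.7,0],"twist":[0,0.5,0],"grip":44},{"delta_pos":[0.05,7.1,0],"twist":[0,0.5,0],"grip":44}]'
python3 -m pendant '[{"delta_pos":[0,0,0],"twist":[0,0,0],"grip":44},{"delta_pos":[0,0,0],"twist":[0,0,0],"grip":44},{"delta_pos":[0,0,0],"twist":[0,0,0],"grip":44},{"delta_pos":[0,0,0],"twist":[0,0,0],"grip":44},{"delta_pos":[0,0,0],"twist":[0,0,0],"grip":44}]'
python3 - <<'E'
from workcell import imaging,state
import cv2,numpy as np
s=state();print(s['force'],s['torque'])
p,_=imaging.grab_frame("side")
cv2.imwrite("pics/side8.png",cv2.resize(p[200:300,290:390,::-1],None,fx=6,fy=6,interpolation=cv2.INTER_CUBIC))
E
```

```text
time_s: 15.55
ee_pos: [539.6, -152.4, 58.5]
ee_rot: [-90.1, -0.0, -108.8]
force: [0.2, 0.3, -0.3]
gripper_width: 40.1
time_s: 16.05
ee_pos: [540.3, -152.7, 60.0]
ee_rot: [-90.0, 0.0, -108.8]
force: [0.5, 0.0, -0.3]
gripper_width: 40.2
[ 0.5368461   0.03737382 -0.26212066] [-0.06308264  0.10443291  0.03671174]
```

View pics/side8.png

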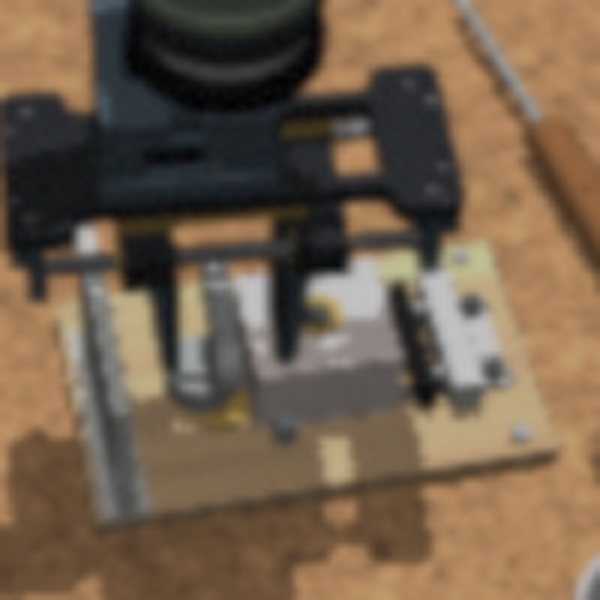

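The blade (215,310) lies between the two fingers. Closing gently.

```bash
python3 -m pendant '[{"delta_pos":[0,0,0],"twist":[0,0,0],"grip":25},{"delta_pos":[0,0,0],"twist":[0,0,0],"grip":15},{"delta_pos":[0,0,0],"twist":[0,0,0],"grip":5},{"delta_pos":[0,0,0],"twist":[0,0,0],"grip":0},{"delta_pos":[0,0,0],"twist":[0,0,0],"grip":0}]' 15
python3 -m pendant '[{"delta_pos":[0,0,0],"twist":[0,0,0],"grip":0},{"delta_pos":[0,0,0],"twist":[0,0,0],"grip":0},{"delta_pos":[0,0,0],"twist":[0,0,0],"grip":0},{"delta_pos":[0,0,0],"twist":[0,0,0],"grip":0},{"delta_pos":[0,0,0],"twist":[0,0,0],"grip":0}]' 25
python3 - <<'E'
from workcell import state
s=state();print(s['force'],s['torque'])
E
```

```text
time_s: 16.6
ee_pos: [538.5, -152.1, 59.3]
ee_rot: [-90.2, 0.0, -108.8]
force: [-5.1, 1.9, 3.1]
gripper_width: 10.5
time_s: 17.1
ee_pos: [538.5, -152.0, 59.3]
ee_rot: [-90.2, -0.0, -108.8]
force: [-4.5, 2.7, 3.3]
gripper_width: 10.2
[-4.53558902  2.66179055  3.28974861] [0.20359655 0.98798394 0.05832642]
```

The blade is held at 10.2 mm, and the grip pulled the tool 1.8 mm. I'll recentre, grip firmly and start turning clockwise.

```bash
python3 -m pendant '[{"delta_pos":[0,0,-0.1],"twist":[0,0,0],"grip":0},{"delta_pos":[0,0,-0.19],"twist":[0,0,0],"grip":0},{"delta_pos":[0,0,-0.19],"twist":[0,0,0],"grip":0},{"delta_pos":[0,0,-0.19],"twist":[0,0,0],"grip":0},{"delta_pos":[0,0,-0.19],"twist":[0,0,0],"grip":0}]' 50
python3 -c "
from workcell import state
s=state();print(s['force'],s['torque'])"
python3 -m pendant '[{"delta_pos":[0,0,0],"twist":[0,2.5,0],"grip":0},{"delta_pos":[0,0,0],"twist":[0,5,0],"grip":0},{"delta_pos":[0,0,0],"twist":[0,7.5,0],"grip":0},{"delta_pos":[0,0,0],"twist":[0,10,0],"grip":0},{"delta_pos":[0,0,0],"twist":[0,10,0],"grip":0}]'
python3 -c "
from workcell import state
s=state();print(s['force'],s['torque'])"
```

```text
time_s: 17.6
ee_pos: [538.5, -152.0, 59.4]
ee_rot: [-90.0, 0.0, -108.8]
force: [-0.2, 0.2, -1.9]
gripper_width: 9.5
[-0.1577498   0.21837262 -1.87761667] [-0.08246371  0.30106823 -0.06605697]
time_s: 18.1
ee_pos: [538.6, -152.1, 59.3]
ee_rot: [-90.0, 0.0, -118.8]
force: [-0.3, 0.3, -3.4]
gripper_width: 9.9
[-0.26112523  0.26649449 -3.37787602] [-0.00868067  0.19557548 -0.07212527]
```

```bash
cat > tq.py <<'E'
from workcell import state,imaging
import numpy as np
np.set_printoptions(precision=2,suppress=True)
L=[]
for i in range(4):
    s=state();L.append(np.r_[s['force'],s['torque']])
    if i<3: imaging.grab_frame("side")
L=np.array(L);print("Tz",L[:,5],"mean",L[:,5].mean(),"F",L.mean(0)[:3],"yaw",s['ee_rot'][2],s['ee_pos'],s['time_s'])
E
python3 -m pendant '[{"delta_pos":[0,0,0],"twist":[0,2,0],"grip":0},{"delta_pos":[0,0,0],"twist":[0,4,0],"grip":0},{"delta_pos":[0,0,0],"twist":[0,6,0],"grip":0},{"delta_pos":[0,0,0],"twist":[0,8,0],"grip":0},{"delta_pos":[0,0,0],"twist":[0,8,0],"grip":0}]' && python3 tq.py
```

```text
time_s: 18.6
ee_pos: [538.7, -152.2, 59.3]
ee_rot: [-90.0, 0.0, -126.8]
force: [0.7, -0.2, -3.7]
gripper_width: 9.8
Tz [-0.09 -0.05 -0.07 -0.03] mean -0.06212829579742961 F [ 0.65 -0.18 -4.46] yaw -126.76957488537305 [ 538.74 -152.17   59.38] 18.75
```

```bash
for k in 1; do python3 -m pendant '[{"delta_pos":[0,0,0],"twist":[0,1.5,0],"grip":0},{"delta_pos":[0,0,0],"twist":[0,3,0],"grip":0},{"delta_pos":[0,0,0],"twist":[0,4,0],"grip":0},{"delta_pos":[0,0,0],"twist":[0,4,0],"grip":0},{"delta_pos":[0,0,0],"twist":[0,4,0],"grip":0}]'; done; python3 tq.py
python3 -m pendant '[{"delta_pos":[0,0,0],"twist":[0,1,0],"grip":0},{"delta_pos":[0,0,0],"twist":[0,2,0],"grip":0},{"delta_pos":[0,0,0],"twist":[0,3,0],"grip":0},{"delta_pos":[0,0,0],"twist":[0,3,0],"grip":0},{"delta_pos":[0,0,0],"twist":[0,3,0],"grip":0}]'; python3 tq.py
```

```text
time_s: 19.25
ee_pos: [538.8, -152.2, 59.4]
ee_rot: [-90.0, 0.0, -130.8]
force: [4.6, -1.9, -8.6]
gripper_width: 10.0
Tz [-0.   -0.03  0.03 -0.02] mean -0.00613628041777275 F [ 4.59 -1.96 -9.17] yaw -130.8295939160737 [ 538.75 -152.18   59.4 ] 19.4
time_s: 19.9
ee_pos: [538.8, -152.2, 59.4]
ee_rot: [-89.9, 0.0, -133.8]
force: [4.4, -3.3, -9.8]
gripper_width: 9.5
Tz [-0.    0.03  0.07  0.02] mean 0.028628437346640008 F [ 5.07 -3.18 -9.88] yaw -133.838970890324 [ 538.78 -152.21   59.4 ] 20.05
```

```bash
python3 -m pendant '[{"delta_pos":[0,0.03,0.02],"twist":[0,1,0],"grip":0},{"delta_pos":[0,0.06,0.05],"twist":[0,2,0],"grip":0},{"delta_pos":[0,0.06,0.05],"twist":[0,3,0],"grip":0},{"delta_pos":[0,0.06,0.05],"twist":[0,3,0],"grip":0},{"delta_pos":[0,0.06,0.05],"twist":[0,3,0],"grip":0}]'; python3 tq.py
python3 -m pendant '[{"delta_pos":[0,0,0],"twist":[0,1,0],"grip":0},{"delta_pos":[0,0,0],"twist":[0,2,0],"grip":0},{"delta_pos":[0,0,0],"twist":[0,3,0],"grip":0},{"delta_pos":[0,0,0],"twist":[0,3,0],"grip":0},{"delta_pos":[0,0,0],"twist":[0,3,0],"grip":0}]'; python3 tq.py
```

```text
time_s: 20.55
ee_pos: [538.8, -152.3, 59.3]
ee_rot: [-90.0, 0.0, -136.8]
force: [2.4, -0.1, -2.7]
gripper_width: 9.9
Tz [-0.01 -0.04 -0.06 -0.03] mean -0.03277007462232279 F [ 2.53 -0.41 -1.77] yaw -136.83894474548308 [ 538.82 -152.28   59.33] 20.7
time_s: 21.2
ee_pos: [538.8, -152.3, 59.3]
ee_rot: [-90.0, 0.0, -139.8]
force: [1.6, -0.6, 2.5]
gripper_width: 9.4
Tz [-0.02  0.02 -0.01 -0.05] mean -0.015232645567282323 F [1.47 0.4  3.5 ] yaw -139.83548647019387 [ 538.84 -152.29   59.3 ] 21.35
```

```bash
python3 -m pendant '[{"delta_pos":[0,-0.02,0],"twist":[0,1,0],"grip":0},{"delta_pos":[0,-0.02,0],"twist":[0,2,0],"grip":0},{"delta_pos":[0,-0.02,0],"twist":[0,3,0],"grip":0},{"delta_pos":[0,-0.02,0],"twist":[0,3,0],"grip":0},{"delta_pos":[0,-0.02,0],"twist":[0,3,0],"grip":0}]'; python3 tq.py
```

```text
time_s: 21.85
ee_pos: [538.9, -152.4, 59.3]
ee_rot: [-90.0, 0.0, -142.8]
force: [0.7, 0.3, 3.4]
gripper_width: 9.7
Tz [ 0.03 -0.01  0.05 -0.01] mean 0.014048520735627125 F [1.66 0.66 3.96] yaw -142.83629282502847 [ 538.88 -152.35   59.31] 22.0
```

```bash
python3 -m pendant '[{"delta_pos":[0,0,0],"twist":[0,1,0],"grip":0},{"delta_pos":[0,0,0],"twist":[0,2,0],"grip":0},{"delta_pos":[0,0,0],"twist":[0,3,0],"grip":0},{"delta_pos":[0,0,0],"twist":[0,3,0],"grip":0},{"delta_pos":[0,0,0],"twist":[0,3,0],"grip":0}]'; python3 tq.py
```

```text
time_s: 22.5
ee_pos: [538.9, -152.4, 59.3]
ee_rot: [-90.0, 0.0, -145.9]
force: [1.8, 1.6, 4.3]
gripper_width: 9.7
Tz [0.06 0.02 0.04 0.  ] mean 0.02916683942580027 F [2.22 1.16 4.74] yaw -145.88007563879145 [ 538.9  -152.37   59.3 ] 22.65
```

```bash
python3 -m pendant '[{"delta_pos":[0,-0.02,0.02],"twist":[0,1,0],"grip":0},{"delta_pos":[0,-0.03,0.02],"twist":[0,2,0],"grip":0},{"delta_pos":[0,-0.03,0.02],"twist":[0,3,0],"grip":0},{"delta_pos":[0,-0.03,0.02],"twist":[0,3,0],"grip":0},{"delta_pos":[0,-0.03,0.02],"twist":[0,3,0],"grip":0}]'; python3 tq.py
```

```text
time_s: 23.15
ee_pos: [538.9, -152.4, 59.3]
ee_rot: [-90.0, 0.0, -148.9]
force: [3.3, 1.1, 1.9]
gripper_width: 9.7
Tz [-0.01  0.01  0.03 -0.04] mean -0.0030613429022223002 F [3.63 1.82 1.59] yaw -148.84144963336675 [ 538.89 -152.45   59.3 ] 23.3
```

```bash
python3 -m pendant '[{"delta_pos":[0,0,0],"twist":[0,1,0],"grip":0},{"delta_pos":[0,0,0],"twist":[0,2,0],"grip":0},{"delta_pos":[0,0,0],"twist":[0,3,0],"grip":0},{"delta_pos":[0,0,0],"twist":[0,3,0],"grip":0},{"delta_pos":[0,0,0],"twist":[0,3,0],"grip":0}]'; python3 tq.py
```

```text
time_s: 23.8
ee_pos: [538.9, -152.5, 59.3]
ee_rot: [-90.0, 0.0, -151.8]
force: [4.2, 2.3, 1.3]
gripper_width: 9.7
Tz [ 0.    0.02 -0.05  0.04] mean 0.0025962287331732564 F [ 4.3   2.02 -0.06] yaw -151.8411830637524 [ 538.91 -152.46   59.3 ] 23.95
```

```bash
python3 -m pendant '[{"delta_pos":[-0.03,0,0],"twist":[0,1,0],"grip":0},{"delta_pos":[-0.05,0,0],"twist":[0,2,0],"grip":0},{"delta_pos":[-0.05,0,0],"twist":[0,3,0],"grip":0},{"delta_pos":[-0.05,0,0],"twist":[0,3,0],"grip":0},{"delta_pos":[-0.05,0,0],"twist":[0,3,0],"grip":0}]'; python3 tq.py
```

```text
time_s: 24.45
ee_pos: [538.9, -152.5, 59.3]
ee_rot: [-90.0, -0.0, -154.8]
force: [1.5, -0.3, 0.3]
gripper_width: 9.9
Tz [ 0.02 -0.01 -0.03 -0.04] mean -0.015745161319881802 F [ 2.08 -1.14 -0.68] yaw -154.8238841604202 [ 538.96 -152.47   59.34] 24.6
```

```bash
python3 -m pendant '[{"delta_pos":[0,0,0],"twist":[0,1,0],"grip":0},{"delta_pos":[0,0,0],"twist":[0,2,0],"grip":0},{"delta_pos":[0,0,0],"twist":[0,3,0],"grip":0},{"delta_pos":[0,0,0],"twist":[0,3,0],"grip":0},{"delta_pos":[0,0,0],"twist":[0,3,0],"grip":0}]'; python3 tq.py
```

```text
time_s: 25.1
ee_pos: [539.0, -152.5, 59.3]
ee_rot: [-90.0, -0.0, -157.8]
force: [1.2, -4.4, -1.1]
gripper_width: 9.9
Tz [-0.01  0.01 -0.04 -0.04] mean -0.020524777566445333 F [ 1.1  -4.01 -1.34] yaw -157.8241774833322 [ 538.96 -152.5    59.32] 25.25
```

```bash
python3 -m pendant '[{"delta_pos":[0,0,0.03],"twist":[0,1,0],"grip":0},{"delta_pos":[0,0,0.03],"twist":[0,2,0],"grip":0},{"delta_pos":[0,0,0.03],"twist":[0,3,0],"grip":0},{"delta_pos":[0,0,0.03],"twist":[0,3,0],"grip":0},{"delta_pos":[0,0,0.03],"twist":[0,3,0],"grip":0}]'; python3 tq.py
python3 - <<'E'
from workcell import imaging
import cv2
p,_=imaging.grab_frame("side")
cv2.imwrite("pics/side9.png",cv2.resize(p[200:300,290:390,::-1],None,fx=6,fy=6,interpolation=cv2.INTER_CUBIC))
E
```

```text
time_s: 25.75
ee_pos: [539.0, -152.5, 59.3]
ee_rot: [-90.0, -0.0, -160.8]
force: [-0.3, -3.6, -1.7]
gripper_width: 9.8
Tz [-0.05 -0.03 -0.01 -0.01] mean -0.026921439702663273 F [-0.68 -3.49 -1.14] yaw -160.82755380833228 [ 539.01 -152.51   59.33] 25.9
```

View pics/side9.png

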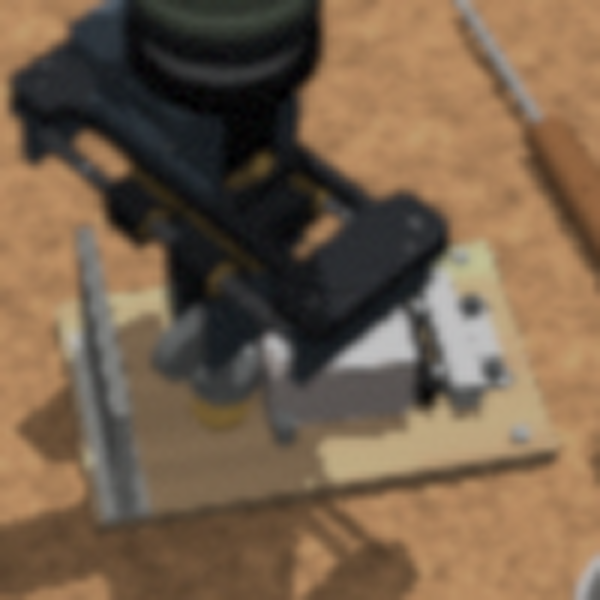

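The picture shows the knob turned and the base already pushed toward the fence: its lower right corner went from about (400,400) to (418,405), almost at the pad. Smaller steps now.

```bash
python3 -m pendant '[{"delta_pos":[0,0,0],"twist":[0,0.5,0],"grip":0},{"delta_pos":[0,0,0],"twist":[0,1,0],"grip":0},{"delta_pos":[0,0,0],"twist":[0,1.5,0],"grip":0},{"delta_pos":[0,0,0],"twist":[0,1.5,0],"grip":0},{"delta_pos":[0,0,0],"twist":[0,1.5,0],"grip":0}]'; python3 tq.py
```

```text
time_s: 26.45
ee_pos: [539.0, -152.5, 59.3]
ee_rot: [-90.0, -0.0, -162.3]
force: [-2.8, -4.1, 0.1]
gripper_width: 9.4
Tz [ 0.1   0.04  0.05 -0.02] mean 0.0418579535741096 F [-2.28 -4.05 -0.89] yaw -162.33042081872955 [ 539.01 -152.53   59.32] 26.6
```

```bash
python3 -m pendant '[{"delta_pos":[0,0,0],"twist":[0,0.5,0],"grip":0},{"delta_pos":[0,0,0],"twist":[0,1,0],"grip":0},{"delta_pos":[0,0,0],"twist":[0,1.5,0],"grip":0},{"delta_pos":[0,0,0],"twist":[0,1.5,0],"grip":0},{"delta_pos":[0,0,0],"twist":[0,1.5,0],"grip":0}]'; python3 tq.py
```

```text
time_s: 27.1
ee_pos: [539.0, -152.6, 59.3]
ee_rot: [-90.0, -0.0, -163.8]
force: [-2.0, -4.2, -1.2]
gripper_width: 9.7
Tz [0.1  0.1  0.11 0.12] mean 0.10862931317432958 F [-2.58 -4.64 -0.8 ] yaw -163.8428977416127 [ 539.03 -152.57   59.33] 27.25
```

```bash
python3 -m pendant '[{"delta_pos":[0,0,0],"twist":[0,0.5,0],"grip":0},{"delta_pos":[0,0,0],"twist":[0,1,0],"grip":0},{"delta_pos":[0,0,0],"twist":[0,1.5,0],"grip":0},{"delta_pos":[0,0,0],"twist":[0,1.5,0],"grip":0},{"delta_pos":[0,0,0],"twist":[0,1.5,0],"grip":0}]'; python3 tq.py
```

```text
time_s: 27.75
ee_pos: [539.0, -152.6, 59.3]
ee_rot: [-90.0, -0.0, -165.3]
force: [-2.1, -4.0, -1.4]
gripper_width: 9.9
Tz [0.2  0.2  0.23 0.19] mean 0.20235720464835252 F [-2.6  -4.47 -1.4 ] yaw -165.32051791616612 [ 538.97 -152.56   59.31] 27.9
```

```bash
python3 -m pendant '[{"delta_pos":[0,0,0],"twist":[0,0.4,0],"grip":0},{"delta_pos":[0,0,0],"twist":[0,0.8,0],"grip":0},{"delta_pos":[0,0,0],"twist":[0,1.2,0],"grip":0},{"delta_pos":[0,0,0],"twist":[0,1.2,0],"grip":0},{"delta_pos":[0,0,0],"twist":[0,1.2,0],"grip":0}]'; python3 tq.py
```

```text
time_s: 28.4
ee_pos: [539.0, -152.6, 59.3]
ee_rot: [-90.0, -0.0, -166.5]
force: [-3.4, -4.2, -1.4]
gripper_width: 9.9
Tz [0.32 0.31 0.33 0.35] mean 0.3267061798833768 F [-2.66 -4.71 -1.37] yaw -166.4993740134175 [ 539.01 -152.56   59.33] 28.55
```

The mean is 0.33 N·m, inside the window, so I stop turning. I'll relax the side load, then open and leave.

```bash
python3 -m pendant '[{"delta_pos":[0.02,0,0.02],"twist":[0,0,0],"grip":0},{"delta_pos":[0.04,0,0.04],"twist":[0,0,0],"grip":0},{"delta_pos":[0.04,0,0.04],"twist":[0,0,0],"grip":0},{"delta_pos":[0.04,0,0.04],"twist":[0,0,0],"grip":0},{"delta_pos":[0.04,0,0.04],"twist":[0,0,0],"grip":0}]'; python3 tq.py
```

```text
time_s: 29.05
ee_pos: [539.0, -152.6, 59.3]
ee_rot: [-90.0, -0.0, -166.5]
force: [-1.8, -1.2, -1.0]
gripper_width: 9.9
Tz [0.35 0.32 0.34 0.34] mean 0.33743446890250844 F [-1.6  -0.31 -1.19] yaw -166.53634219827327 [ 538.99 -152.6    59.36] 29.2
```

```bash
python3 -m pendant '[{"delta_pos":[0,0,0],"twist":[0,0,0],"grip":15},{"delta_pos":[0,0,0],"twist":[0,0,0],"grip":25},{"delta_pos":[0,0,0],"twist":[0,0,0],"grip":35},{"delta_pos":[0,0,0],"twist":[0,0,0],"grip":40},{"delta_pos":[0,0,0],"twist":[0,0,0],"grip":40}]'
python3 -m pendant '[{"delta_pos":[0,-0.5,0],"twist":[0,0,0],"grip":40},{"delta_pos":[0,-2,0],"twist":[0,0,0],"grip":40},{"delta_pos":[0,-4,0],"twist":[0,0,0],"grip":40},{"delta_pos":[0,-7,0],"twist":[0,0,0],"grip":40},{"delta_pos":[0,-10,0],"twist":[0,0,0],"grip":40}]'
python3 w.py 560 30 200 -166.5
```

```text
time_s: 29.7
ee_pos: [539.3, -153.0, 59.6]
ee_rot: [-90.0, 0.0, -166.5]
force: [-0.4, -0.4, 0.3]
gripper_width: 36.2
time_s: 30.2
ee_pos: [538.8, -152.9, 160.5]
ee_rot: [-90.0, -0.0, -166.5]
force: [0.1, 0.3, -1.7]
gripper_width: 36.4
delta cm [ -6.319  -3.942 -17.296] twist [ 0.024 -0.028  0.02 ]
```

```bash
python3 -m pendant '[{"delta_pos":[-1,-2,-4],"twist":[0,0,0],"grip":40},{"delta_pos":[-3,-3,-8],"twist":[0,0,0],"grip":40},{"delta_pos":[-5,-4,-12],"twist":[0,0,0],"grip":40},{"delta_pos":[-6.3,-4,-17],"twist":[0,0,0],"grip":40},{"delta_pos":[-6.3,-4,-18],"twist":[0,0,0],"grip":40}]'
python3 - <<'E'
from workcell import imaging,state
import cv2,numpy as np
for n in("side","top"):
    p,_=imaging.grab_frame(n);np.savez(f"pics/{n}10.npz",p=p)
    q=p[225:300,300:390] if n=="side" else p[145:240,345:435]
    cv2.imwrite(f"pics/{n}10.png",cv2.resize(q[:,:,::-1],None,fx=6,fy=6,interpolation=cv2.INTER_CUBIC))
E
```

```text
time_s: 30.7
ee_pos: [558.7, 41.0, 200.2]
ee_rot: [-90.1, 0.1, -166.3]
force: [-0.0, -0.3, 0.1]
gripper_width: 36.6
```

View pics/side10.png

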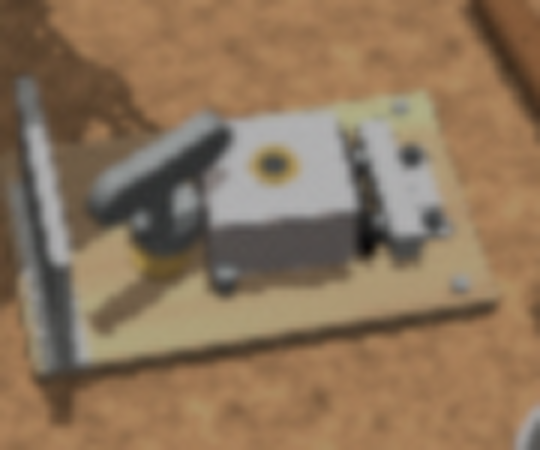

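View pics/top10.png

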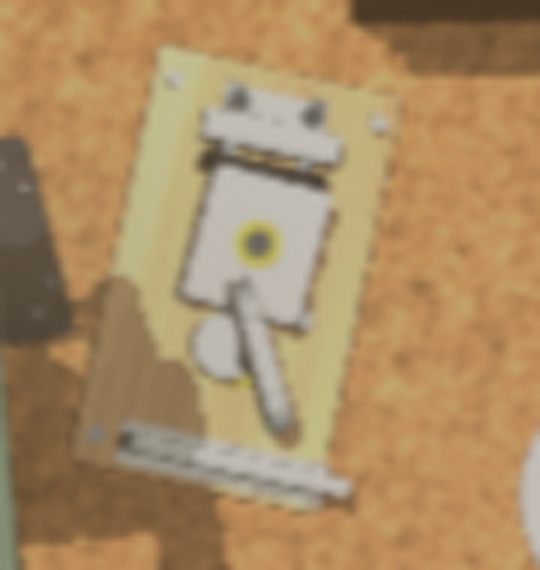

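The pictures show the base against the black pad, the cam behind it, the blade tip over its edge and the panel untouched. I'll check its alignment and pin contact with numbers.

```bash
python3 - <<'E'
from h import *
np.set_printoptions(precision=2,suppress=True)
O=np.array([590.6,-154.1]);y=np.radians(-13.7);ex=np.array([np.cos(y),np.sin(y)]);ey=np.array([-ex[1],ex[0]])
for k in("6","10"):
    for n in("top","side"):
        p=np.load(f"pics/{n}{k}.npz")["p"];b=cv2.resize(p,None,fx=8,fy=8,interpolation=cv2.INTER_CUBIC);h=cv2.cvtColor(b,cv2.COLOR_RGB2HSV)
        u0,v0=proj(n,[*(O+(0 if k=="10" else -6.6)*ex),52]);r=10
        m=np.zeros(h.shape[:2],np.uint8);sl=np.s_[int(8*(v0-r)):int(8*(v0+r)),int(8*(u0-r)):int(8*(u0+r))]
        m[sl]=((h[...,1]>100)&(h[...,0]>18)&(h[...,0]<40))[sl]
        cs,_=cv2.findContours(m,cv2.RETR_EXTERNAL,cv2.CHAIN_APPROX_NONE);c=max(cs,key=cv2.contourArea);(u,v),w,_=cv2.fitEllipse(c)
        X=onz(n,(u+.5)/8-.5,(v+.5)/8-.5,52)[:2]-O;print(k,n,"ring in clamp",X@ex,X@ey,w)
f=lambda u,v:(345+(u+.5)/6-.5,145+(v+.5)/6-.5)
Q=[onz("top",*f(*q),52)[:2] for q in((215,165),(333,192),(303,327),(180,297))]
for i in range(4):
    e=Q[(i+1)%4]-Q[i];print(np.linalg.norm(e),np.degrees(np.arctan2(e[1],e[0])))
E
```

```text
6 top ring in clamp -5.2468823691956965 -0.6590270676450669 (53.45560836791992, 55.032649993896484)
6 side ring in clamp -6.302632669175763 -0.9086997640547974 (38.901790618896484, 52.37932205200195)
10 top ring in clamp 1.9582624023155932 -2.0822799990695184 (52.417137145996094, 55.21830368041992)
10 side ring in clamp 1.0746545190275953 -2.3576808166997942 (35.89741516113281, 47.9664306640625)
56.08637450184983 -104.254894708347
64.355318391113 165.86618248050283
58.52634110772427 74.98450399451303
63.61980633990069 -16.325649934241106
```

The ring moved about 1.4 mm toward the pin during clamping. I'll check whether that was a slide home or a rotation.

```bash
python3 - <<'E'
from h import *
np.set_printoptions(precision=2,suppress=True)
O=np.array([590.6,-154.1]);y=np.radians(-13.7);ex=np.array([np.cos(y),np.sin(y)]);ey=np.array([-ex[1],ex[0]])
# edge fits: sample profiles of grey gradient/saturation across each expected edge of base top (z=52) in top view
def edges(k,n,cx,cy,spec):
    p=np.load(f"pics/{n}{k}.npz")["p"];s=cv2.cvtColor(p,cv2.COLOR_RGB2HSV)[...,1].astype(np.float32)
    for name,(nrm,half,tr) in spec.items():
        a=ex*nrm[0]+ey*nrm[1];t=ey if nrm[0] else ex
        pts=[]
        for w in tr:
            ds=np.arange(-7,7.1,.25);prof=[]
            for d in ds:
                P=O+cx*ex+cy*ey+a*(half+d)+t*w;u,v=proj(n,[*P,52]);prof.append(cv2.getRectSubPix(s,(1,1),(u,v))[0,0])
            g=np.gradient(cv2.GaussianBlur(np.float32(prof)[None],(0,0),3)[0]);pts.append((w,half+ds[np.argmax(np.abs(g))]))
        pts=np.array(pts);sl=np.polyfit(pts[:,0],pts[:,1],1);r=pts[:,1]-np.polyval(sl,pts[:,0]);ok=abs(r)<1.2
        if ok.sum()>3: sl=np.polyfit(pts[ok,0],pts[ok,1],1)
        print(k,n,name,"offset from ring-centre",sl[1].round(2),"tilt deg",np.degrees(np.arctan(sl[0])).round(2),"n",ok.sum())
S={"+y":((0,1),28,np.arange(-14,22,3)),"-y":((0,-1),28,np.arange(-12,26,3)),}
edges("6","top",-5.2,-.7,S);edges("10","top",2,-2.1,S)
for k in("6","10"):
    p=np.load(f"pics/top{k}.npz")["p"];cv2.imwrite(f"pics/c{k}.png",cv2.resize(p[165:210,370:410,::-1],None,fx=14,fy=13,interpolation=cv2.INTER_LANCZOS4))
E
```

```text
6 top +y offset from ring-centre 29.59 tilt deg -0.68 n 12
6 top -y offset from ring-centre 28.23 tilt deg 1.31 n 13
10 top +y offset from ring-centre 29.43 tilt deg -2.69 n 12
10 top -y offset from ring-centre 28.33 tilt deg 2.94 n 13
```

View pics/c10.png

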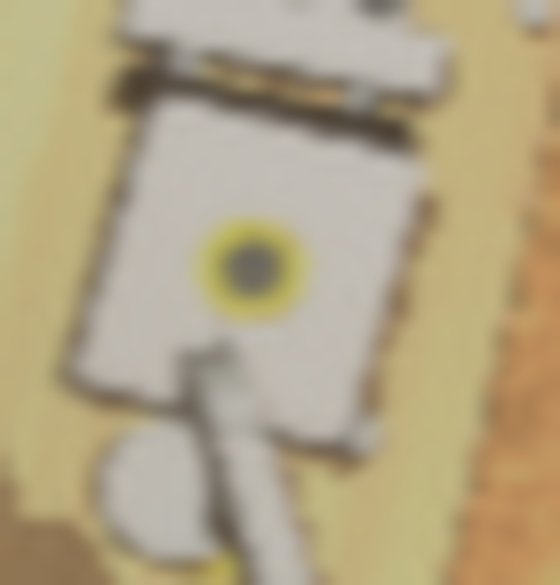

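View pics/c6.png

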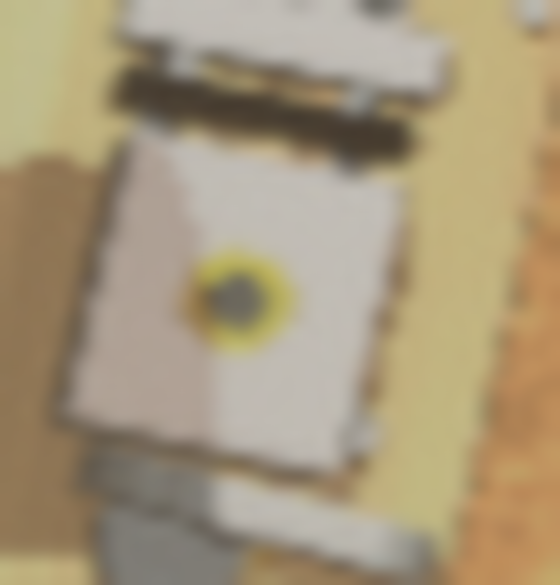

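The base appears about 2° more clockwise than before clamping. I'll measure this properly against the board's edges and the fence in the same images, which takes no robot time.

```bash
cat > ed.py <<'E'
from h import *
O=np.array([590.6,-154.1]);y=np.radians(-13.7);ex=np.array([np.cos(y),np.sin(y)]);ey=np.array([-ex[1],ex[0]])
def fit(img,n,z,axis,off,tr,rng=6):
    """line near clamp axis=off, sampled along the other axis; returns off at 0, yaw rel to -13.7"""
    lab=cv2.cvtColor(img,cv2.COLOR_RGB2LAB).astype(np.float32)
    pts=[]
    for w in tr:
        ds=np.arange(-rng,rng+.1,.25);pr=[]
        for d in ds:
            P=O+((off+d)*ex+w*ey if axis=="x" else w*ex+(off+d)*ey);u,v=proj(n,[*P,z])
            pr.append([cv2.getRectSubPix(np.ascontiguousarray(lab[...,c]),(1,1),(u,v))[0,0] for c in range(3)])
        pr=cv2.GaussianBlur(np.float32(pr),(1,0) if 0 else (1,13),0,sigmaY=3) if 0 else np.stack([cv2.GaussianBlur(np.float32(pr)[:,c][None],(0,0),3)[0] for c in range(3)],1)
        g=np.linalg.norm(np.gradient(pr,axis=0),axis=1);pts.append((w,off+ds[g.argmax()]))
    pts=np.float32(pts);vx,vy,x0,y0=cv2.fitLine(pts,cv2.DIST_HUBER,0,.01,.01).ravel()
    sl=vy/vx;r=np.abs(pts[:,1]-(y0+sl*(pts[:,0]-x0)))
    a=np.degrees(np.arctan(sl));return round(float(y0-sl*x0),2),round(float(a if axis=="y" else -a),2),"med res",round(float(np.median(r)),2)
E
python3 - <<'E'
from ed import *
for k in("6","10"):
    cx,cy=(-5.5,-.7) if k=="6" else (1.8,-2.1)
    for n in("top","side"):
        im=np.load(f"pics/{n}{k}.npz")["p"]
        print(k,n)
        print(" base +y",fit(im,n,52,"y",cy+28,np.arange(cx-14,cx+28,2)))
        print(" base -y",fit(im,n,52,"y",cy-28,np.arange(cx-14,cx+28,2)))
        print(" base +x",fit(im,n,52,"x",cx+32,np.arange(cy-24,cy+25,2)))
        print(" base -x",fit(im,n,52,"x",cx-32,np.arange(cy-24,cy+25,2)))
        print(" board -y",fit(im,n,12,"y",-60,np.arange(-70,80,3)))
        print(" board +y",fit(im,n,12,"y",60,np.arange(20,80,3)))
        print(" board +x",fit(im,n,12,"x",88.5,np.arange(-50,50,3)))
im=np.load("pics/top0.npz")["p"];im2=np.load("pics/side0.npz")["p"]
print("board0 -y",fit(im,"top",12,"y",-60,np.arange(-70,80,3)),"+y",fit(im,"top",12,"y",60,np.arange(-100,80,3)))
print("board0 side +y",fit(im2,"side",12,"y",60,np.arange(-90,80,3)),fit(im2,"side",12,"y",-60,np.arange(-70,80,3)))
for k in(0,6):
    print("pad face",[fit(np.load(f"pics/{n}{k}.npz")["p"],n,29,"x",33.5,np.arange(-24,25,2),4) for n in("top","side")])
    print("plate",[fit(np.load(f"pics/{n}{k}.npz")["p"],n,32,"x",40,np.arange(-24,25,2),5) for n in("top","side")])
E
```

```text
6 top
 base +y (27.15, -0.51, 'med res', 0.51)
 base -y (-27.86, 1.11, 'med res', 0.34)
 base +x (28.9, -0.27, 'med res', 0.48)
 base -x (-37.17, -0.73, 'med res', 0.5)
 board -y (-58.23, 0.53, 'med res', 0.62)
 board +y (58.41, 0.14, 'med res', 0.44)
 board +x (88.92, -0.71, 'med res', 0.52)
6 side
 base +y (26.69, 0.32, 'med res', 0.68)
 base -y (-29.7, 0.03, 'med res', 0.5)
 base +x (25.0, 5.34, 'med res', 1.12)
 base -x (-40.7, 3.96, 'med res', 0.93)
 board -y (-61.13, -0.21, 'med res', 0.5)
 board +y (58.37, -0.49, 'med res', 0.68)
 board +x (88.04, -0.35, 'med res', 0.52)
10 top
 base +y (25.72, -3.09, 'med res', 0.65)
 base -y (-28.78, -4.39, 'med res', 0.39)
 base +x (33.58, -2.06, 'med res', 0.39)
 base -x (-31.63, 1.11, 'med res', 1.45)
 board -y (-58.08, 0.29, 'med res', 0.5)
 board +y (58.44, 0.16, 'med res', 0.42)
 board +x (88.93, -0.67, 'med res', 0.58)
10 side
 base +y (25.6, -0.25, 'med res', 0.48)
 base -y (-30.87, -1.36, 'med res', 0.36)
 base +x (32.39, -1.19, 'med res', 0.38)
 base -x (-30.09, -4.69, 'med res', 0.46)
 board -y (-61.15, -0.19, 'med res', 0.52)
 board +y (56.25, 1.38, 'med res', 0.51)
 board +x (87.98, 0.23, 'med res', 0.4)
board0 -y (-58.3, 0.61, 'med res', 0.53) +y (58.42, 0.1, 'med res', 0.51)
board0 side +y (58.19, -0.42, 'med res', 0.71) (-61.14, -0.14, 'med res', 0.55)
pad face [(31.77, -0.13, 'med res', 0.47), (31.12, -0.27, 'med res', 0.15)]
plate [(41.57, 0.62, 'med res', 0.44), (39.79, 0.08, 'med res', 0.55)]
pad face [(31.74, -0.45, 'med res', 0.32), (31.75, -0.85, 'med res', 0.32)]
plate [(41.5, -0.07, 'med res', 0.49), (39.7, -0.71, 'med res', 0.6)]
```

The clamp yaw of -13.7° holds and the base was square before clamping. Now it reads about 1–2° clockwise of the fence, with the edges scattering between -0.3 and -4°. There's plenty of time, so I'll square it by closing the aligned jaws lightly on its side faces, then feel the knob again.

```bash
python3 w.py 599.5 -157.5 140 166.3
```

```text
delta cm [ 0.589  5.968 20.001] twist [-0.004 27.365  0.002]
```

```bash
python3 -m pendant '[{"delta_pos":[0,0.5,4],"twist":[0,6,0],"grip":60},{"delta_pos":[0.2,1,8.5],"twist":[0,12,0],"grip":80},{"delta_pos":[0.4,2,13],"twist":[0,18,0],"grip":100},{"delta_pos":[0.5,4,17],"twist":[0,24,0],"grip":100},{"delta_pos":[0.6,6,20],"twist":[0,27.4,0],"grip":100}]'
python3 -m pendant '[{"delta_pos":[0,0,0],"twist":[0,0,0],"grip":100},{"delta_pos":[0,0,0],"twist":[0,0,0],"grip":100},{"delta_pos":[0,0,0],"twist":[0,0,0],"grip":100},{"delta_pos":[0,0,0],"twist":[0,0,0],"grip":100},{"delta_pos":[0,0,0],"twist":[0,0,0],"grip":100}]'
python3 w.py 599.5 -157.5 23 166.3
```

```text
time_s: 31.3
ee_pos: [598.9, -164.0, 139.1]
ee_rot: [-89.9, 0.1, 165.7]
force: [1.1, -0.4, 0.3]
gripper_width: 73.5
time_s: 31.8
ee_pos: [599.4, -158.4, 140.4]
ee_rot: [-90.0, 0.1, 166.2]
force: [-0.2, 0.7, 1.1]
gripper_width: 91.2
delta cm [ 0.029 11.739 -0.091] twist [ 0.003 -0.141 -0.084]
```

```bash
python3 -m pendant '[{"delta_pos":[0,3,-0.09],"twist":[0,0,0],"grip":100},{"delta_pos":[0,6,-0.09],"twist":[0,0,0],"grip":100},{"delta_pos":[0,9,-0.09],"twist":[0,0,0],"grip":100},{"delta_pos":[0,11,-0.09],"twist":[0,0,0],"grip":100},{"delta_pos":[0,11.7,-0.09],"twist":[0,0,0],"grip":100}]' 5
python3 -m pendant '[{"delta_pos":[0,0,0],"twist":[0,0,0],"grip":90},{"delta_pos":[0,0,0],"twist":[0,0,0],"grip":80},{"delta_pos":[0,0,0],"twist":[0,0,0],"grip":75},{"delta_pos":[0,0,0],"twist":[0,0,0],"grip":72},{"delta_pos":[0,0,0],"twist":[0,0,0],"grip":70}]' 5
python3 -m pendant '[{"delta_pos":[0,0,0],"twist":[0,0,0],"grip":67},{"delta_pos":[0,0,0],"twist":[0,0,0],"grip":64},{"delta_pos":[0,0,0],"twist":[0,0,0],"grip":61},{"delta_pos":[0,0,0],"twist":[0,0,0],"grip":58},{"delta_pos":[0,0,0],"twist":[0,0,0],"grip":55}]' 6
python3 tq.py
```

```text
time_s: 32.3
ee_pos: [598.1, -157.2, 20.6]
ee_rot: [-90.0, -0.2, 166.1]
force: [0.5, 0.4, -0.3]
gripper_width: 91.1
time_s: 32.8
ee_pos: [599.8, -158.4, 23.2]
ee_rot: [-90.0, 0.1, 166.1]
force: [1.2, -0.2, -0.0]
gripper_width: 64.3
time_s: 33.3
ee_pos: [599.4, -158.5, 22.6]
ee_rot: [-90.0, 0.0, 166.1]
force: [-0.2, -1.0, 0.6]
gripper_width: 57.3
Tz [-0.06 -0.09 -0.1  -0.08] mean -0.08222714011399065 F [-0.86 -0.98  1.07] yaw 166.07692038683854 [ 599.38 -158.49   22.55] 33.45
```

At light grip the jaws read 57.3 mm where a square base reads 56.0, which confirms a tilt of about 2.3°. I'll square it with more grip.

```bash
python3 -m pendant '[{"delta_pos":[0,0,0],"twist":[0,0,0],"grip":50},{"delta_pos":[0,0,0],"twist":[0,0,0],"grip":50},{"delta_pos":[0,0,0],"twist":[0,0,0],"grip":50},{"delta_pos":[0,0,0],"twist":[0,0,0],"grip":50},{"delta_pos":[0,0,0],"twist":[0,0,0],"grip":50}]' 14
python3 tq.py
```

```text
time_s: 33.95
ee_pos: [599.4, -158.5, 22.5]
ee_rot: [-90.0, 0.0, 166.1]
force: [-0.5, -1.8, 2.8]
gripper_width: 57.4
Tz [-0.08 -0.15 -0.11 -0.12] mean -0.11301333549210776 F [-1.2  -1.95  2.54] yaw 166.07615239354848 [ 599.4  -158.44   22.55] 34.1
```

```bash
python3 -m pendant '[{"delta_pos":[0,0,0],"twist":[0,0,0],"grip":50},{"delta_pos":[0,0,0],"twist":[0,0,0],"grip":50},{"delta_pos":[0,0,0],"twist":[0,0,0],"grip":50},{"delta_pos":[0,0,0],"twist":[0,0,0],"grip":50},{"delta_pos":[0,0,0],"twist":[0,0,0],"grip":50}]' 22
python3 tq.py
```

```text
time_s: 34.6
ee_pos: [599.4, -158.4, 22.5]
ee_rot: [-90.0, 0.0, 166.1]
force: [-1.7, -2.1, 3.8]
gripper_width: 57.2
Tz [-0.13 -0.15 -0.11 -0.15] mean -0.13399483029065257 F [-1.36 -2.53  3.87] yaw 166.07799618480107 [ 599.4  -158.42   22.52] 34.75
```

It won't budge under clamp load, so I won't force it. Instead I'll back the knob off, square the base against the fence and pin by feel, and retighten.

```bash
python3 -m pendant '[{"delta_pos":[0,0,0],"twist":[0,0,0],"grip":80},{"delta_pos":[0,0,0],"twist":[0,0,0],"grip":90},{"delta_pos":[0,-2,0],"twist":[0,0,0],"grip":90},{"delta_pos":[0,-6,0],"twist":[0,0,0],"grip":90},{"delta_pos":[0,-11,0],"twist":[0,0,0],"grip":90}]'
python3 w.py 539.0 -152.6 130 -166.5
```

```text
time_s: 35.25
ee_pos: [597.8, -157.3, 131.0]
ee_rot: [-90.1, -0.4, 166.1]
force: [1.9, -0.5, -0.2]
gripper_width: 82.3
delta cm [5.815 0.136 0.96 ] twist [  0.147 -27.41    0.331]
```

```bash
python3 -m pendant '[{"delta_pos":[2,0,0.3],"twist":[0,-8,0],"grip":60},{"delta_pos":[4,0,0.6],"twist":[0,-16,0],"grip":44},{"delta_pos":[5.8,0.1,0.95],"twist":[0,-24,0],"grip":44},{"delta_pos":[5.8,0.1,0.95],"twist":[0,-27.4,0],"grip":44},{"delta_pos":[5.8,0.1,0.95],"twist":[0,-27.4,0],"grip":44}]'
python3 w.py 539.0 -152.6 59.5 -166.5
```

```text
time_s: 35.75
ee_pos: [540.3, -153.1, 131.2]
ee_rot: [-90.1, -0.0, -166.5]
force: [-0.6, 0.0, 1.0]
gripper_width: 45.0
delta cm [ 0.116  7.173 -0.069] twist [ 0.052 -0.036  0.004]
```

```bash
python3 -m pendant '[{"delta_pos":[0.05,2,-0.05],"twist":[0,0,0],"grip":44},{"delta_pos":[0.05,4.5,-0.05],"twist":[0,0,0],"grip":44},{"delta_pos":[0.05,6.5,-0.05],"twist":[0,0,0],"grip":44},{"delta_pos":[0.05,7.1,-0.05],"twist":[0,0,0],"grip":44},{"delta_pos":[0.05,7.1,-0.05],"twist":[0,0,0],"grip":44}]' 15
python3 -m pendant '[{"delta_pos":[0,0,0],"twist":[0,0,0],"grip":20},{"delta_pos":[0,0,0],"twist":[0,0,0],"grip":0},{"delta_pos":[0,0,0],"twist":[0,0,0],"grip":0},{"delta_pos":[0,0,0],"twist":[0,0,0],"grip":0},{"delta_pos":[0,0,0],"twist":[0,0,0],"grip":0}]' 40
python3 tq.py
python3 -m pendant '[{"delta_pos":[0,0,0],"twist":[0,-5,0],"grip":0},{"delta_pos":[0,0,0],"twist":[0,-10,0],"grip":0},{"delta_pos":[0,0,0],"twist":[0,-15,0],"grip":0},{"delta_pos":[0,0,0],"twist":[0,-15,0],"grip":0},{"delta_pos":[0,0,0],"twist":[0,-15,0],"grip":0}]'
python3 tq.py
```

```text
time_s: 36.25
ee_pos: [540.0, -152.9, 59.5]
ee_rot: [-90.1, -0.1, -166.6]
force: [0.0, 0.6, -0.1]
gripper_width: 39.6
time_s: 36.75
ee_pos: [540.3, -152.3, 61.0]
ee_rot: [-90.1, 0.0, -166.6]
force: [-0.1, 3.9, 4.5]
gripper_width: 10.1
Tz [0.03 0.06 0.08 0.01] mean 0.04624342692497107 F [-0.47  5.02  5.29] yaw -166.54685394048138 [ 540.31 -152.37   61.05] 36.9
time_s: 37.4
ee_pos: [540.1, -151.8, 61.0]
ee_rot: [-90.1, 0.1, -151.6]
force: [-0.2, 7.4, 6.2]
gripper_width: 9.6
Tz [0.11 0.05 0.08 0.  ] mean 0.06019413560845684 F [-0.89  7.37  6.31] yaw -151.55694009958088 [ 540.11 -151.84   61.03] 37.55
```

```bash
python3 -m pendant '[{"delta_pos":[0,0,0],"twist":[0,0,0],"grip":25},{"delta_pos":[0,0,0],"twist":[0,0,0],"grip":40},{"delta_pos":[0,-1,0],"twist":[0,0,0],"grip":44},{"delta_pos":[0,-4,0],"twist":[0,0,0],"grip":44},{"delta_pos":[0,-8,0],"twist":[0,0,0],"grip":60}]'
python3 w.py 599.2 -157 130 166.3
```

```text
time_s: 38.05
ee_pos: [538.9, -153.4, 140.1]
ee_rot: [-90.1, -0.2, -151.5]
force: [1.0, -0.5, 0.3]
gripper_width: 45.4
delta cm [-5.13   0.982  3.194] twist [ 0.065 42.169  0.236]
```

```bash
python3 -m pendant '[{"delta_pos":[-1.5,0,1],"twist":[0,8.5,0],"grip":70},{"delta_pos":[-3,0,2],"twist":[0,17,0],"grip":80},{"delta_pos":[-4.5,0.5,3],"twist":[0,25.5,0],"grip":90},{"delta_pos":[-5.1,0.8,3.2],"twist":[0,34,0],"grip":90},{"delta_pos":[-5.1,1,3.2],"twist":[0,42.2,0],"grip":90}]'
python3 w.py 599.2 -157 23 166.3
```

```text
time_s: 38.55
ee_pos: [601.3, -157.6, 130.5]
ee_rot: [-90.0, 0.1, 165.9]
force: [0.3, 1.2, 0.3]
gripper_width: 81.5
delta cm [ 0.23  10.753 -0.01 ] twist [-0.032 -0.358 -0.055]
```

```bash
python3 -m pendant '[{"delta_pos":[0.05,2.5,0],"twist":[0,0,0],"grip":90},{"delta_pos":[0.1,5,0],"twist":[0,0,0],"grip":90},{"delta_pos":[0.1,8,0],"twist":[0,0,0],"grip":90},{"delta_pos":[0.1,10,0],"twist":[0,0,0],"grip":90},{"delta_pos":[0.1,10.7,0],"twist":[0,0,0],"grip":85}]' 8
python3 -m pendant '[{"delta_pos":[0,0,0],"twist":[0,0,0],"grip":75},{"delta_pos":[0,0,0],"twist":[0,0,0],"grip":70},{"delta_pos":[0,0,0],"twist":[0,0,0],"grip":65},{"delta_pos":[0,0,0],"twist":[0,0,0],"grip":60},{"delta_pos":[0,0,0],"twist":[0,0,0],"grip":50}]' 8
python3 -m pendant '[{"delta_pos":[0,0,0],"twist":[0,0,0],"grip":50},{"delta_pos":[0,0,0],"twist":[0,0,0],"grip":50},{"delta_pos":[0,0,0],"twist":[0,0,0],"grip":50},{"delta_pos":[0,0,0],"twist":[0,0,0],"grip":50},{"delta_pos":[0,0,0],"twist":[0,0,0],"grip":50}]' 12
python3 tq.py
```

```text
time_s: 39.05
ee_pos: [598.0, -156.9, 21.5]
ee_rot: [-90.0, -0.2, 166.3]
force: [0.2, -0.5, 0.2]
gripper_width: 78.6
time_s: 39.55
ee_pos: [600.4, -157.6, 24.9]
ee_rot: [-90.0, 0.2, 166.3]
force: [-0.3, -2.9, 4.6]
gripper_width: 56.3
time_s: 40.05
ee_pos: [600.4, -157.6, 24.9]
ee_rot: [-90.0, 0.2, 166.3]
force: [-0.1, -2.7, 5.9]
gripper_width: 56.7
Tz [-0.05 -0.1  -0.04  0.  ] mean -0.04639632936675986 F [-0.4  -3.23  6.14] yaw 166.2816757849391 [ 600.45 -157.6    24.91] 40.2
```

The width of 56.5 mm means the base is now square in the jaws. I'll push it to the pin (tool +z) and fence (tool -x) by feel.

```bash
python3 -m pendant '[{"delta_pos":[0,-0.05,0.05],"twist":[0,0,0],"grip":50},{"delta_pos":[-0.05,-0.1,0.1],"twist":[0,0,0],"grip":50},{"delta_pos":[-0.1,-0.15,0.15],"twist":[0,0,0],"grip":50},{"delta_pos":[-0.1,-0.15,0.2],"twist":[0,0,0],"grip":50},{"delta_pos":[-0.1,-0.15,0.2],"twist":[0,0,0],"grip":50}]' 15
python3 tq.py
```

```text
time_s: 40.7
ee_pos: [600.2, -158.0, 25.0]
ee_rot: [-90.1, 0.0, 166.2]
force: [2.6, 5.0, 3.4]
gripper_width: 56.2
Tz [ 0.01 -0.03  0.    0.01] mean -0.0012320488785167458 F [2.8  4.4  3.12] yaw 166.25290595574378 [ 600.19 -157.95   25.01] 40.85
```

```bash
python3 -m pendant '[{"delta_pos":[-0.05,-0.03,0.03],"twist":[0,0,0],"grip":50},{"delta_pos":[-0.1,-0.05,0.05],"twist":[0,0,0],"grip":50},{"delta_pos":[-0.15,-0.05,0.05],"twist":[0,0,0],"grip":50},{"delta_pos":[-0.2,-0.05,0.05],"twist":[0,0,0],"grip":50},{"delta_pos":[-0.2,-0.05,0.05],"twist":[0,0,0],"grip":50}]'
python3 tq.py
```

```text
time_s: 41.35
ee_pos: [600.2, -158.0, 25.0]
ee_rot: [-90.1, -0.2, 166.2]
force: [0.1, 6.5, 4.8]
gripper_width: 56.6
Tz [-0.13 -0.08 -0.04 -0.06] mean -0.07713466027140611 F [-0.28  6.42  4.22] yaw 166.23161270934796 [ 600.15 -158.05   25.05] 41.5
```

```bash
python3 -m pendant '[{"delta_pos":[-0.05,-0.03,0],"twist":[0,0,0],"grip":50},{"delta_pos":[-0.1,-0.05,0],"twist":[0,0,0],"grip":50},{"delta_pos":[-0.15,-0.05,0],"twist":[0,0,0],"grip":50},{"delta_pos":[-0.2,-0.05,0],"twist":[0,0,0],"grip":50},{"delta_pos":[-0.2,-0.05,0],"twist":[0,0,0],"grip":50}]'
python3 tq.py
```

```text
time_s: 42.0
ee_pos: [600.3, -158.1, 25.1]
ee_rot: [-90.1, -0.5, 166.2]
force: [-2.9, 7.4, 5.0]
gripper_width: 56.6
Tz [-0.08 -0.09 -0.08 -0.07] mean -0.0790923272514257 F [-3.39  6.91  4.98] yaw 166.23380711755 [ 600.31 -158.08   25.11] 42.15
```

Both the fence (about 5 N) and the pin (about 6 N) push back now. Releasing and returning to the knob.

```bash
python3 -m pendant '[{"delta_pos":[0,0,0],"twist":[0,0,0],"grip":75},{"delta_pos":[0,0,0],"twist":[0,0,0],"grip":85},{"delta_pos":[0,-1,0],"twist":[0,0,0],"grip":85},{"delta_pos":[0,-5,0],"twist":[0,0,0],"grip":85},{"delta_pos":[0,-10,0],"twist":[0,0,0],"grip":85}]'
python3 w.py 539.0 -152.6 130 -151.5
```

```text
time_s: 42.65
ee_pos: [601.9, -160.4, 125.3]
ee_rot: [-90.0, -0.3, 166.3]
force: [1.7, -0.9, 1.0]
gripper_width: 77.7
delta cm [ 6.293 -0.437  0.735] twist [  0.107 -42.235   0.313]
```

```bash
python3 -m pendant '[{"delta_pos":[2,-0.4,0.2],"twist":[0,-8.5,0],"grip":60},{"delta_pos":[4,-0.4,0.5],"twist":[0,-17,0],"grip":44},{"delta_pos":[6,-0.4,0.7],"twist":[0,-25.5,0],"grip":44},{"delta_pos":[6.2,-0.4,0.75],"twist":[0,-34,0],"grip":44},{"delta_pos":[6.2,-0.4,0.75],"twist":[0,-42.2,0],"grip":44}]'
python3 w.py 539.0 -152.6 60 -151.5
python3 - <<'E'
from workcell import imaging
import cv2
from ed import *
for n in("side","top"):
    p,_=imaging.grab_frame(n);np.savez(f"pics/{n}11.npz",p=p)
    cv2.imwrite(f"pics/{n}11.png",cv2.resize(p[200:300,290:390,::-1],None,fx=6,fy=6,interpolation=cv2.INTER_CUBIC)) if n=="side" else 0
E
```

```text
time_s: 43.15
ee_pos: [540.8, -153.3, 130.9]
ee_rot: [-90.0, 0.0, -151.2]
force: [-0.7, -0.9, -0.3]
gripper_width: 41.6
delta cm [ 0.122  7.089 -0.155] twist [-0.041  0.297 -0.007]
```

View pics/side11.png

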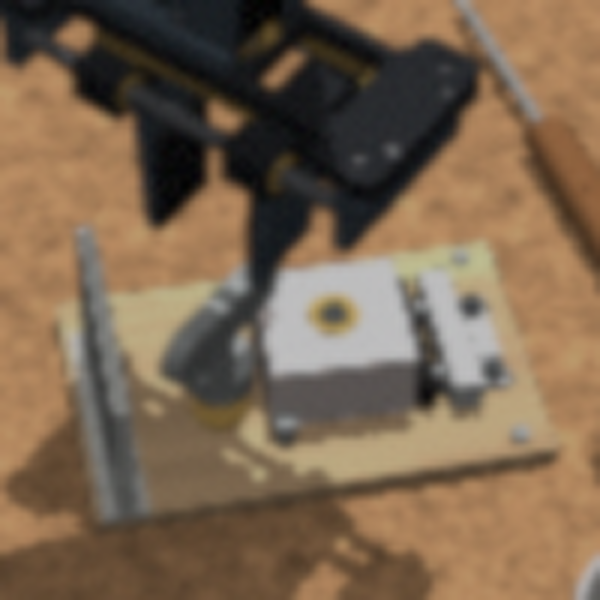

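The base sits square at the fence and pin. Regripping the knob (blade between the fingers at 215,330).

```bash
python3 -m pendant '[{"delta_pos":[0.1,2,-0.12],"twist":[0,0.3,0],"grip":44},{"delta_pos":[0.1,4.5,-0.12],"twist":[0,0.3,0],"grip":44},{"delta_pos":[0.1,6.5,-0.12],"twist":[0,0.3,0],"grip":44},{"delta_pos":[0.1,7.1,-0.12],"twist":[0,0.3,0],"grip":44},{"delta_pos":[0.1,7.1,-0.12],"twist":[0,0.3,0],"grip":44}]' 15
python3 -m pendant '[{"delta_pos":[0,0,0],"twist":[0,0,0],"grip":20},{"delta_pos":[0,0,0],"twist":[0,0,0],"grip":0},{"delta_pos":[0,0,0],"twist":[0,0,0],"grip":0},{"delta_pos":[0,0,0],"twist":[0,0,0],"grip":0},{"delta_pos":[0,0,0],"twist":[0,0,0],"grip":0}]' 50
python3 tq.py
```

```text
time_s: 43.75
ee_pos: [539.8, -152.4, 58.4]
ee_rot: [-90.1, -0.1, -151.9]
force: [0.0, 0.4, 0.1]
gripper_width: 40.3
time_s: 44.25
ee_pos: [540.1, -151.9, 59.5]
ee_rot: [-90.0, 0.0, -151.9]
force: [-1.3, 2.8, 4.4]
gripper_width: 9.8
Tz [-0.07 -0.08 -0.05 -0.  ] mean -0.05128145181918485 F [-1.28  3.35  5.11] yaw -151.8503468882661 [ 540.07 -151.88   59.51] 44.4
```

```bash
python3 -m pendant '[{"delta_pos":[0,-0.04,-0.04],"twist":[0,2,0],"grip":0},{"delta_pos":[0,-0.04,-0.04],"twist":[0,4,0],"grip":0},{"delta_pos":[0,-0.04,-0.04],"twist":[0,6,0],"grip":0},{"delta_pos":[0,-0.04,-0.04],"twist":[0,6,0],"grip":0},{"delta_pos":[0,-0.04,-0.04],"twist":[0,6,0],"grip":0}]'
python3 tq.py
```

```text
time_s: 44.9
ee_pos: [540.2, -152.1, 59.5]
ee_rot: [-90.0, 0.0, -157.8]
force: [-0.2, 1.8, 2.5]
gripper_width: 9.7
Tz [-0.05 -0.09 -0.02 -0.02] mean -0.043235890548199984 F [-0.25  1.83  3.11] yaw -157.8028769479265 [ 540.16 -152.08   59.52] 45.05
```

```bash
python3 -m pendant '[{"delta_pos":[0,0,0],"twist":[0,1,0],"grip":0},{"delta_pos":[0,0,0],"twist":[0,2,0],"grip":0},{"delta_pos":[0,0,0],"twist":[0,2,0],"grip":0},{"delta_pos":[0,0,0],"twist":[0,2,0],"grip":0},{"delta_pos":[0,0,0],"twist":[0,2,0],"grip":0}]'
python3 tq.py
```

```text
time_s: 45.55
ee_pos: [540.2, -152.1, 59.5]
ee_rot: [-90.0, 0.0, -159.8]
force: [-0.1, 0.3, 5.0]
gripper_width: 9.9
Tz [ 0.01 -0.08 -0.09 -0.1 ] mean -0.06561357547349633 F [0.44 0.63 4.37] yaw -159.82675002764785 [ 540.19 -152.16   59.52] 45.7
```

```bash
python3 -m pendant '[{"delta_pos":[0,-0.02,0],"twist":[0,1,0],"grip":0},{"delta_pos":[0,-0.03,0],"twist":[0,2,0],"grip":0},{"delta_pos":[0,-0.03,0],"twist":[0,2,0],"grip":0},{"delta_pos":[0,-0.03,0],"twist":[0,2,0],"grip":0},{"delta_pos":[0,-0.03,0],"twist":[0,2,0],"grip":0}]'
python3 tq.py
```

```text
time_s: 46.2
ee_pos: [540.2, -152.2, 59.6]
ee_rot: [-90.0, 0.0, -161.8]
force: [3.0, -0.2, 1.4]
gripper_width: 9.7
Tz [-0.06 -0.1  -0.03  0.03] mean -0.04107011810948741 F [ 2.6  -0.6   1.16] yaw -161.82728875348678 [ 540.19 -152.2    59.54] 46.35
```

```bash
python3 -m pendant '[{"delta_pos":[0,0,0],"twist":[0,0.8,0],"grip":0},{"delta_pos":[0,0,0],"twist":[0,1.5,0],"grip":0},{"delta_pos":[0,0,0],"twist":[0,1.5,0],"grip":0},{"delta_pos":[0,0,0],"twist":[0,1.5,0],"grip":0},{"delta_pos":[0,0,0],"twist":[0,1.5,0],"grip":0}]'
python3 tq.py
```

```text
time_s: 46.85
ee_pos: [540.2, -152.2, 59.5]
ee_rot: [-90.0, 0.0, -163.3]
force: [5.6, -1.2, -2.0]
gripper_width: 10.1
Tz [-0.03 -0.07 -0.08 -0.08] mean -0.06439783977977562 F [ 5.15 -1.56 -1.71] yaw -163.3231967524412 [ 540.2  -152.25   59.55] 47.0
```

```bash
python3 -m pendant '[{"delta_pos":[-0.02,0,0.02],"twist":[0,0.8,0],"grip":0},{"delta_pos":[-0.04,0,0.02],"twist":[0,1.5,0],"grip":0},{"delta_pos":[-0.04,0,0.02],"twist":[0,1.5,0],"grip":0},{"delta_pos":[-0.04,0,0.02],"twist":[0,1.5,0],"grip":0},{"delta_pos":[-0.04,0,0.02],"twist":[0,1.5,0],"grip":0}]'
python3 tq.py
```

```text
time_s: 47.5
ee_pos: [540.2, -152.3, 59.6]
ee_rot: [-90.0, -0.0, -164.8]
force: [3.3, -2.7, -2.3]
gripper_width: 10.2
Tz [-0.   -0.03 -0.05  0.  ] mean -0.018985749322777908 F [ 3.46 -3.46 -2.43] yaw -164.81862952303825 [ 540.21 -152.28   59.56] 47.65
```

```bash
python3 -m pendant '[{"delta_pos":[0,0,0.03],"twist":[0,0.8,0],"grip":0},{"delta_pos":[0,0,0.03],"twist":[0,1.5,0],"grip":0},{"delta_pos":[0,0,0.03],"twist":[0,1.5,0],"grip":0},{"delta_pos":[0,0,0.03],"twist":[0,1.5,0],"grip":0},{"delta_pos":[0,0,0.03],"twist":[0,1.5,0],"grip":0}]'
python3 tq.py
```

```text
time_s: 48.15
ee_pos: [540.2, -152.3, 59.5]
ee_rot: [-90.0, -0.0, -166.3]
force: [2.8, -3.1, -2.4]
gripper_width: 9.5
Tz [-0.01  0.04 -0.02 -0.02] mean -0.002280909969120736 F [ 2.78 -2.52 -2.11] yaw -166.3310059748589 [ 540.21 -152.34   59.56] 48.3
```

```bash
python3 -m pendant '[{"delta_pos":[0,0,0.02],"twist":[0,0.8,0],"grip":0},{"delta_pos":[0,0,0.02],"twist":[0,1.5,0],"grip":0},{"delta_pos":[0,0,0.02],"twist":[0,1.5,0],"grip":0},{"delta_pos":[0,0,0.02],"twist":[0,1.5,0],"grip":0},{"delta_pos":[0,0,0.02],"twist":[0,1.5,0],"grip":0}]'
python3 tq.py
```

```text
time_s: 48.8
ee_pos: [540.2, -152.4, 59.6]
ee_rot: [-90.0, -0.0, -167.8]
force: [2.1, -0.7, -1.8]
gripper_width: 9.7
Tz [0.1  0.08 0.11 0.15] mean 0.10976276423113988 F [ 1.88 -0.75 -1.7 ] yaw -167.8325156028997 [ 540.21 -152.37   59.56] 48.95
```

Contact. Going on in finer steps.

```bash
python3 -m pendant '[{"delta_pos":[0,0,0],"twist":[0,0.5,0],"grip":0},{"delta_pos":[0,0,0],"twist":[0,1,0],"grip":0},{"delta_pos":[0,0,0],"twist":[0,1,0],"grip":0},{"delta_pos":[0,0,0],"twist":[0,1,0],"grip":0},{"delta_pos":[0,0,0],"twist":[0,1,0],"grip":0}]'
python3 tq.py
```

```text
time_s: 49.45
ee_pos: [540.2, -152.4, 59.5]
ee_rot: [-90.0, -0.0, -168.8]
force: [0.5, 0.0, -1.6]
gripper_width: 9.8
Tz [0.28 0.23 0.21 0.21] mean 0.2333351896189283 F [ 0.41  0.38 -1.88] yaw -168.82889309410493 [ 540.22 -152.4    59.53] 49.6
```

```bash
python3 -m pendant '[{"delta_pos":[0,0,0],"twist":[0,0.2,0],"grip":0},{"delta_pos":[0,0,0],"twist":[0,0.4,0],"grip":0},{"delta_pos":[0,0,0],"twist":[0,0.4,0],"grip":0},{"delta_pos":[0,0,0],"twist":[0,0.4,0],"grip":0},{"delta_pos":[0,0,0],"twist":[0,0.4,0],"grip":0}]'
python3 tq.py
```

```text
time_s: 50.1
ee_pos: [540.2, -152.4, 59.6]
ee_rot: [-90.0, -0.0, -169.2]
force: [1.0, 2.1, -2.1]
gripper_width: 9.6
Tz [0.36 0.38 0.34 0.34] mean 0.35609839979664665 F [ 0.2   1.98 -1.49] yaw -169.22668579796624 [ 540.21 -152.43   59.56] 50.25
```

The reading is 0.356 N·m. Even with the small zero offset (free turning read about -0.05) that's around the upper part of the window, and well below cracking. Stop and let go.

```bash
python3 -m pendant '[{"delta_pos":[0,0,0],"twist":[0,0,0],"grip":15},{"delta_pos":[0,0,0],"twist":[0,0,0],"grip":25},{"delta_pos":[0,0,0],"twist":[0,0,0],"grip":35},{"delta_pos":[0,0,0],"twist":[0,0,0],"grip":40},{"delta_pos":[0,0,0],"twist":[0,0,0],"grip":40}]'
python3 -m pendant '[{"delta_pos":[0,-0.5,0],"twist":[0,0,0],"grip":40},{"delta_pos":[0,-2,0],"twist":[0,0,0],"grip":40},{"delta_pos":[0,-4,0],"twist":[0,0,0],"grip":40},{"delta_pos":[0,-7,0],"twist":[0,0,0],"grip":40},{"delta_pos":[0,-10,0],"twist":[0,0,0],"grip":40}]'
python3 -m pendant '[{"delta_pos":[-1,-2,-4],"twist":[0,0,0],"grip":40},{"delta_pos":[-3,-3,-8],"twist":[0,0,0],"grip":40},{"delta_pos":[-5,-4,-12],"twist":[0,0,0],"grip":40},{"delta_pos":[-6.3,-4,-17],"twist":[0,0,0],"grip":40},{"delta_pos":[-6.3,-4,-18],"twist":[0,0,0],"grip":40}]'
python3 - <<'E'
from workcell import imaging
from ed import *
for n in("side","top"):
    p,_=imaging.grab_frame(n);np.savez(f"pics/{n}12.npz",p=p)
    q=p[225:300,300:390] if n=="side" else p[165:210,365:410]
    cv2.imwrite(f"pics/{n}12.png",cv2.resize(q[:,:,::-1],None,fx=6 if n=="side" else 12,fy=6 if n=="side" else 12,interpolation=cv2.INTER_CUBIC))
    cx,cy=1.8,-1.2
    print(n," +y",fit(p,n,52,"y",cy+28,np.arange(cx-14,cx+28,2))," -y",fit(p,n,52,"y",cy-28,np.arange(cx-14,cx+28,2))," +x",fit(p,n,52,"x",cx+32,np.arange(cy-24,cy+25,2)))
    q=np.load(f"pics/{n}10.npz")["p"];print("absdiff of scene vs start, px>60:",int((cv2.absdiff(p,np.load(f'pics/{n}0.npz')['p']).max(2)>60).sum()))
E
```

```text
time_s: 50.75
ee_pos: [540.6, -152.7, 59.7]
ee_rot: [-90.0, 0.0, -169.2]
force: [-0.1, -0.2, -0.5]
gripper_width: 36.5
time_s: 51.25
ee_pos: [540.2, -152.6, 160.7]
ee_rot: [-90.0, -0.0, -169.2]
force: [-0.3, -0.1, 0.1]
gripper_width: 36.5
time_s: 51.75
ee_pos: [569.2, 40.3, 200.4]
ee_rot: [-90.1, 0.1, -169.0]
force: [0.0, -0.1, -0.2]
gripper_width: 36.3
side  +y (25.8, -0.01, 'med res', 0.5)  -y (-30.45, -1.73, 'med res', 0.56)  +x (32.6, -0.62, 'med res', 0.48)
absdiff of scene vs start, px>60: 24861
top  +y (26.12, -1.89, 'med res', 0.6)  -y (-28.16, -3.71, 'med res', 0.43)  +x (33.99, -1.17, 'med res', 0.34)
absdiff of scene vs start, px>60: 17643
```

View pics/top12.png

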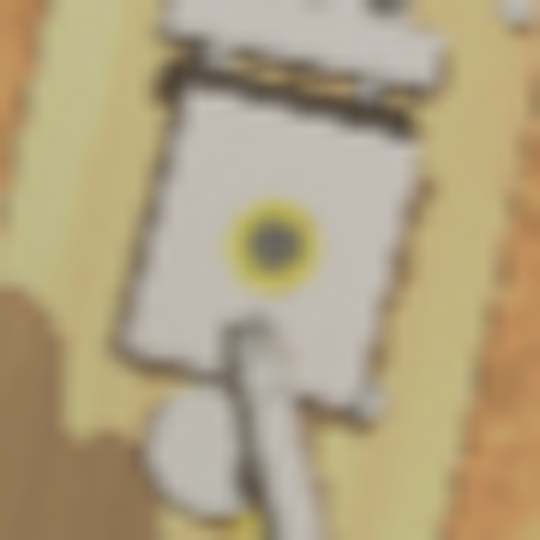

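View pics/side12.png

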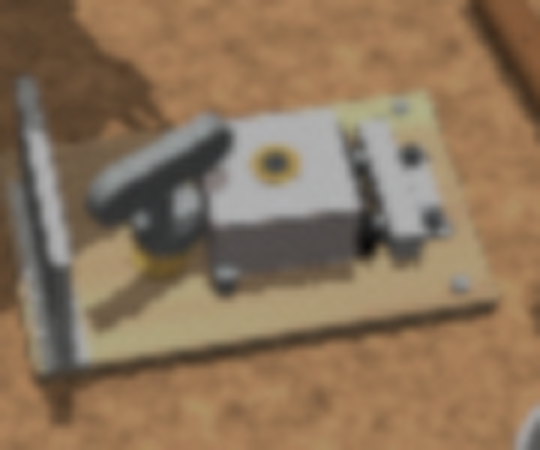

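The pictures show the base flush on the pad, touching the pin (225,282 in the side crop), with the panel untouched. The remaining tilt is about 1°, down from about 2.3°. The arm is clear, so I'm handing in.

```bash
python3 - <<'E'
from workcell import job,state
s=state();print(s['time_s'],s['force']);print(job.job_done())
E
```

```text
51.85 [ 0.3264244  -0.53908325  0.42533503]
the job is handed in; nothing more can be done
None
```

The marble base is clamped flat on the board, against the fence pad and the pin, and I handed the job in at 51.9 s. In the last picture it is still about 1° clockwise of the fence line.

- **First clamping redone:** I slid the base to the pin by feel and turned the knob to 0.33 N·m. The cam had skewed the base about 2.3°, shown by the jaws reading 57.3 mm across it instead of 56.0 mm. Squeezing it square under load with up to 22 N of grip did not move it. I backed the knob off 15°, squared the base against the fence (about 5 N) and the pin (about 6 N), and clamped it again.
- **Final squeeze:** I stopped at a felt 0.36 N·m, above the 0.3 asked but inside 0.24–0.4. The last 0.4° step raised the reading more than I expected, from 0.23 to 0.36. Free turning just before had read about -0.05, so the true torque may be 0.40 N·m or slightly more. I saw no sign of a crack, but the pictures are too coarse to rule one out.
- **Last checks:** Both views show the base at the pad and beside the pin, with the cam behind it. Edge measurements disagreed, from 0° to about -3.7°. The fence-side edge, the cleanest one, gave -0.6° and -1.2° in the two views.
- **Other pieces:** I never went near the loose pieces or pressed on the panel. I did not measure the loose pieces again at the end. The arm was clear of everything at hand-in.

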